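# Stow the rolling pin in the rack's V-groove

### The arm

A 6-joint arm with a two-finger parallel gripper is mounted at the origin on the work surface. World frame = base frame: x ahead of the robot, y to its left, z up, the work surface at z = 0. Lengths are in m, angles in degrees, forces in N, time in s.
With the tool pointing down it reaches from about 0.3 to 0.75 m from the base axis. Payload 8.5 kg.
Tool frame: the origin (TCP) lies between the finger pads; the fingertips stand ahead of it and the grasp point (between the pads) lies 8 mm behind it (env.tcp_to_tips is the z of the fingertips in the tool frame, in m); z points along the fingers, x is the direction in which the jaws open and shut, and the axes are right-handed (so a half turn about z gives the same grasp; the last joint's range is limited). The gripper opens to 85 mm and grips with 20 to 120 N. Pads are 22 mm wide; open, the fingers measure 114 mm over their backs; the gripper's body (76 mm by 85 mm) begins 54 mm behind the grasp point. The pads swing forward as they close: fully open they stand 13 mm farther back than shut.
Start: joints at [-76.507, 21.807, 74.336, -0, 83.858, -12.336], TCP at [0.24, -0.495, 0.215] pointing down, gripper open.
Joint ranges: [-178.18, 178.18], [-50.72, 133.34], [12.68, 142.11], [-81.47, 261.47], [9.98, 163.14], [-165.26, 165.26]. Speed limits (degrees/s): [136.94, 136.94, 180, 180, 180, 180].

### API

Orientations are given as a 3x3 rotation matrix whose columns are the frame's x, y, z axes.
In Python, from rig import observe, viewer, env gives the robot as it stands.
- The arm moves only by the tool jog_arm, never from a script. Its arguments are lists of equal length, an entry for each row: "dr": the turn, a rotation vector about the tool's x, y, z in rad, a list of three; "slide": the shift along the tool's x, y, z in m, a list of three; "gripper": the opening, from -1 (shut) to 1 (fully open), so that 0 is half open. In form: {"dr": [[rx, ry, rz], ...], "slide": [[dx, dy, dz], ...], "gripper": [gripper, ...]}. A call has exactly 10 rows; each row shifts and turns the commanded pose from where the row before left it, along the tool's axes as they then stand; what a row does not reach is not made up. A row lasts 1/10 s, in which the tool goes at most 50 mm and 8.59 degrees, less where a joint would pass 70% of its speed; a pose out of reach is approached as far as the arm can. A call is refused whole if a number of a shift passes 0.05 or a number of a turn 0.15, either way. A call with a gripper value outside its range is refused whole. The fingers move at their own pace and stop on an object; "force" is the grip in N (left out, the last holds). Time passes only in rows, so rows that do not move let the fingers close, or fill a call up. It gives the time, the measured TCP pose, the force and the opening at its end, in the units of the state.
- observe(): the state, without advancing time (a new reading comes with each control period).
- viewer.get_image(name): name is "side" or "top"; returns a dict with "pixels" (400x640x3 uint8, blue, green, red), "camera_matrix" (3x3 intrinsics, pixels), "R" (3x3) and "t" (3): a world point X has camera coordinates R X + t. Camera axes: x right, y down, z forward; pixel columns grow to the right and rows downward; lengths in m; the calibration is good to about 2 mm. A picture is of the moment at which its call begins. There is no depth.
- env.close_job(): hands the job in, once; it reports no verdict.
The state is a dict: "time_s": time; "q": joint angles; "qvel": joint speeds; "joint_efforts": joint torques, N m; "position": TCP position; "tool_rot": TCP orientation; "ft_force": force on the tool from outside, world axes, zero at the start; "wrist_torque": the same for the moment, N m; "grip_width": finger opening in m.
Only numpy, scipy, OpenCV 4.12 (cv2) and the standard library are available. Lean on these libraries where they do the work, as an engineer would, in place of code of your own. Each camera call takes 0.05 s, during which the arm holds its last target.

### The job

Take the steel rolling pin off its wooden rest and lay it in the open part of the V-groove of the orange pin rack, short of the steel hoop. Then push it gently along the groove, under the hoop, until it bears on the spring stop and has pushed the stop's rubber pad in by about half of its spring travel; never ram the spring solid. Let go and leave the pin lying in the groove, still against the pad, with the other kitchen things where they were.

Things in the scene. Friction and masses are not known exactly. Their poses are not given: they have to be found in the camera images.
- pin_mid (a point): centre of the stainless rolling pin: a plain solid cylinder, 30 mm diameter, 220 mm long, about 0.48 to 0.78 kg; x runs along the pin (which end is which does not matter). At the start it lies on the rest, its axis 27 mm above the table.
- pin: the same rolling pin, loose; origin on its surface straight below (as built) its centre, so it turns with the pin: use pin_mid for its position
- rest: fixed low wooden rest under the pin; origin on the table under its centre, x along the pin. Two saddles (18 mm long, 50 mm wide, top 18 mm high) at x = -75 and +75 mm; between them only a strip 18 mm wide and 5 mm high, so fingers can straddle the pin's middle.
- berth: the fixed orange wooden pin rack: base 380 x 90 mm (x from -150 to +230 mm), 12 mm thick; origin on the table below groove, x along the groove towards the stop
- groove (a point): point on the line where the pin's axis lies when resting in the 90-degree V-groove, 45 mm above the table; x points along the groove to the stop, z up. Groove from x = -130 to -40 and +40 to +185 mm, walls up to 6 mm below the axis, 64 mm wide over all. A pin laid with its centre near x = 0 clears the hoop. Sliding it drags with about 1.5 to 5 N; pressing down on it adds half of that force.
- finger_gap (a point): the same point as groove, the middle of an open gap 80 mm long in the groove (x = -40 to +40 mm), 33 mm deep below the pin's axis, where fingers can straddle the pin
- hoop (a point): middle of the hoop's opening, on the groove's line at x = +130 mm from groove: a steel hoop of 8 mm wire over the groove, opening 46 mm wide, its top 74 mm above the table; the pin slides through under it
- stop_block: upright orange block on the rack's far end, 16 x 50 x 60 mm, centred 215 mm along x from this origin, which lies on top of the rack's base straight below groove, same axes. It carries a clamped screw and, on its tip, the sprung pad.
- pad_zone (a point): middle of the zone on the groove's line (x = +162 mm from groove) where the face of the round rubber pad (20 mm across) may stand: from 18 mm before to 18 mm beyond this point. The screw is set differently each time and this is not measured: feel for it or see it. Pad spring: 1.5 N per mm, 8 mm travel, then solid (12 N). On letting go it may push the pin back a few mm; friction keeps it in touch.
- bowl: bystander, leave alone: porcelain bowl, 120 mm across, 60 mm high; origin at its underside
- jar: bystander, leave alone: glass jar with steel cap, 68 mm across, 110 mm high; origin at its underside
- lid_red: bystander, leave alone: flat silicone lid with a knob, 110 mm across, 25 mm high; origin at its underside
- strainer: bystander, leave alone: stainless strainer, 124 mm bowl with a long straight handle, 52 mm high; origin at its underside
- mug: bystander, leave alone: mug with handle, 80 mm across, 90 mm high; origin at its underside
- spatula: bystander, leave alone: kitchen spatula lying flat; origin at its underside
Things that resemble listed ones, but are neither listed nor needed, are in the scene too. What is shaped like the pin but turquoise is not meant.

How it is judged:
By the outcome, as a careful person would: the job done as asked, in the order asked, and still so for the second after the job is handed in, with the robot touching nothing.
It also fails if it takes over 72 s, if anything falls off the work surface, if the arm or the gripper's body presses on something with over 40 N, if the wrist force passes 120 N, or if a joint passes its speed limit or range.

## Working session

There is one attempt and no reset: what is moved stays moved. The work goes in short steps, Python scripts to look and compute and a tool call to move; the robot and the scene stay as the last step left them, time stands still between calls to the robot, and variables do not carry over. Pictures are saved under pics/ and viewed, and the job is handed in when it is done.

Besides the shell and the picture viewer there is one more tool, called after ">>>" as name(argument=value, ...) on one line, values as JSON. jog_arm: Moves the arm, as the interface text tells. Its arguments: {"type":"object","properties":{"dr":{"type":"array","items":{"type":"array","items":{"type":"number"}}},"slide":{"type":"array","items":{"type":"array","items":{"type":"number"}}},"gripper":{"type":"array","items":{"type":"number"}},"force":{"type":"number"}},"required":["dr","slide","gripper"]}

```bash
mkdir -p pics; ls; python3 - <<'E'
from rig import observe, viewer, env
import cv2
s=observe();print(s)
print(env.tcp_to_tips)
for n in("side","top"):
    d=viewer.get_image(n);cv2.imwrite(f"pics/{n}0.png",d["pixels"]);print(d["camera_matrix"],d["R"],d["t"])
E
```

```text
pics
{'time_s': 0.0, 'q': array([-7.65071385e+01,  2.18398919e+01,  7.43840403e+01, -1.05069431e-03,
        8.38584610e+01, -1.23380565e+01]), 'qvel': array([-0.01466848,  0.00718308, -0.06825594, -0.05965154,  0.06118143,
       -0.02982597]), 'joint_efforts': array([-1.88029117e-03, -4.48477471e+01, -2.31279999e+01, -3.07328919e-04,
        4.75034714e-03, -6.91183729e-06]), 'position': array([ 0.23954248, -0.4947445 ,  0.21402629]), 'tool_rot': array([[ 4.35718397e-01, -9.00082971e-01, -3.53257305e-04],
       [-9.00081938e-01, -4.35718444e-01,  1.39408686e-03],
       [-1.40871457e-03, -2.89468773e-04, -9.99998966e-01]]), 'ft_force': array([-0.96476541,  1.22403529,  0.54690683]), 'wrist_torque': array([-0.00023089, -0.00474793,  0.00301636]), 'grip_width': 0.08550665684396541}
0.011
[[468.95586241   0.         324.11679204]
 [  0.         468.95586241 192.90155822]
 [  0.           0.           1.        ]] [[ 0.97374641 -0.22714723  0.01490185]
 [-0.13783006 -0.64042453 -0.75555231]
 [ 0.18116513  0.73366243 -0.6549188 ]] [-0.46652682  0.12355909  1.23401783]
[[365.63059437   0.         315.24666908]
 [  0.         365.63059437 201.15734414]
 [  0.           0.           1.        ]] [[-0.00918343 -0.99974514 -0.02062306]
 [-0.99145145  0.01178775 -0.12994254]
 [ 0.13015253  0.01925344 -0.99130703]] [0.0367499  0.46393038 0.89703042]
```

View pics/side0.png

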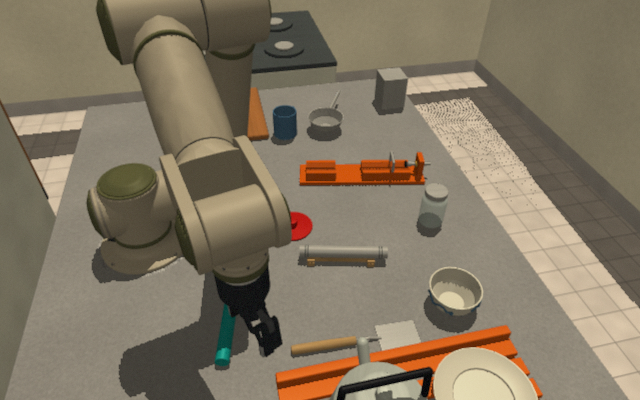

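View pics/top0.png

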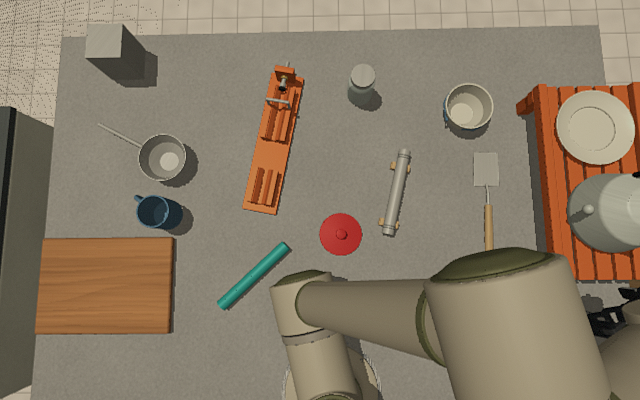

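The top view shows the pin around (398,192), the rack from (262,212) to (288,65), and the hoop near (278,101). Next I'll enlarge crops of these.

```bash
python3 - <<'E'
import cv2
t=cv2.imread("pics/top0.png");s=cv2.imread("pics/side0.png")
def c(im,x0,x1,y0,y1,k,n):
    cv2.imwrite("pics/"+n,cv2.resize(im[y0:y1,x0:x1],None,fx=k,fy=k,interpolation=cv2.INTER_CUBIC))
c(t,370,420,140,245,5.5,"c1.png")
c(t,235,315,55,220,3.6,"c2.png")
c(s,290,450,140,275,5,"c3.png".replace("c3","c3"))
E
```

```text
(no output)
```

View pics/c1.png

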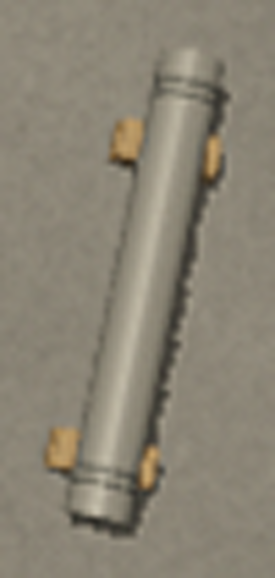

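View pics/c2.png

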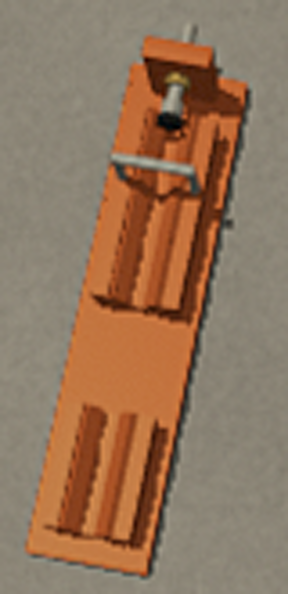

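View pics/c3.png

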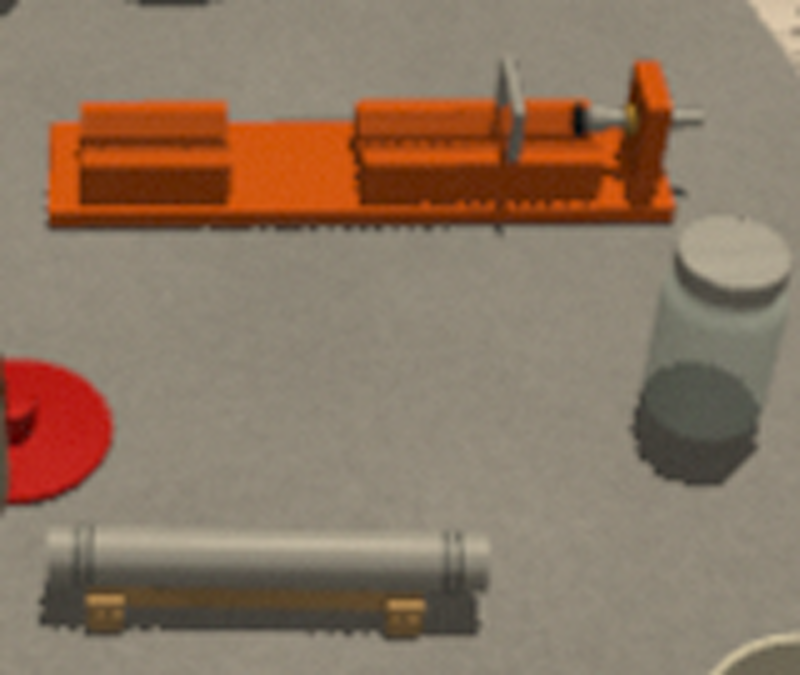

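```bash
cat > h.py <<'E'
import numpy as np, cv2
from scipy.optimize import least_squares
C={}
C['side']=(np.array([[468.95586241,0,324.11679204],[0,468.95586241,192.90155822],[0,0,1]]),np.array([[0.97374641,-0.22714723,0.01490185],[-0.13783006,-0.64042453,-0.75555231],[0.18116513,0.73366243,-0.6549188]]),np.array([-0.46652682,0.12355909,1.23401783]))
C['top']=(np.array([[365.63059437,0,315.24666908],[0,365.63059437,201.15734414],[0,0,1]]),np.array([[-0.00918343,-0.99974514,-0.02062306],[-0.99145145,0.01178775,-0.12994254],[0.13015253,0.01925344,-0.99130703]]),np.array([0.0367499,0.46393038,0.89703042]))
def proj(c,X):
    K,R,t=C[c];p=(np.atleast_2d(X)@R.T+t)@K.T;return p[:,:2]/p[:,2:]
def ray(c,uv,z):
    K,R,t=C[c];d=R.T@np.linalg.inv(K)@np.array([*uv,1.]);o=-R.T@t
    return o+d*(z-o[2])/d[2]
def unc(p,off,k): return (np.array(p)+.5)/k-.5+np.array(off)
def loc(pose,P):
    x,y,a=pose;c,s=np.cos(a),np.sin(a);P=np.atleast_2d(P)
    return np.c_[x+c*P[:,0]-s*P[:,1],y+s*P[:,0]+c*P[:,1],P[:,2]]
def fit(obs,x0):
    f=lambda p:np.concatenate([proj(c,loc(p,X))[0]-uv for c,X,uv in obs])
    r=least_squares(f,x0,x_scale=[.01,.01,.01],loss='soft_l1');return r.x,f(r.x).reshape(-1,2)
E
python3 - <<'E'
from h import *
np.set_printoptions(precision=4,suppress=True)
c2=lambda p:unc(p,(235,55),3.6)
c3=lambda p:unc(p,(290,140),5)
c1=lambda p:unc(p,(370,140),5.5)
obs=[('top',(-.15,.045,.012),c2((28,551))),('top',(-.15,-.045,.012),c2((149,573))),('top',(.23,-.045,.012),c2((248,85))),('top',(.23,.045,.012),c2((133,64))),
('side',(-.15,-.045,.012),c3((50,213))),('side',(.23,-.045,.012),c3((673,207))),('side',(-.15,.045,.012),c3((50,123)))]
p,r=fit(obs,[.6,.1,-.2]);print("rack",p,np.degrees(p[2]));print(r)
pt,r=fit(obs[:4],p);print("top only",pt);ps,r=fit(obs[4:],p);print("side only",ps)
g=loc(p,[(0,0,.045),(.13,0,.045),(.162,0,.045)]);print("groove,hoop,pad",g)
# pad position: side view black face end at x~? 
for x in (.144,.15,.156,.162,.168,.174,.18):
    q=[proj(c,loc(p,[(x,0,.055)]))[0] for c in('top','side')]
    print(x,(q[0]-[235,55]+.5)*3.6-.5,(q[1]-[290,140]+.5)*5-.5)
# pin
o=[('top',(.075,.025,.018),c1((111,139))),('top',(.075,-.025,.018),c1((220,158))),('top',(-.075,.025,.018),c1((48,448))),('top',(-.075,-.025,.018),c1((157,466)))]
p2,r=fit(o,[.5,-.2,-.2]);print("rest",p2,r)
for e in(.11,-.11):
  for c,of,k in(('top',(370,140),5.5),('side',(290,140),5)):
    q=proj(c,loc(p2,[(e,0,.042),(e,0,.027),(e,.015,.027),(e,-.015,.027),(e,0,.012)]));print(c,((q-of)+.5)*k-.5)
E
```

```text
rack [ 0.5891  0.149  -0.1955] -11.201604858530347
[[-0.3929  0.4483]
 [-0.0678  0.6767]
 [ 0.2595 -1.0495]
 [-0.2375 -0.7073]
 [-0.5236  0.3262]
 [ 0.8477  0.266 ]
 [-0.3328  0.0109]]
top only [ 0.5889  0.1487 -0.1955]
side only [ 0.5896  0.1503 -0.1938]
groove,hoop,pad [[0.5891 0.149  0.045 ]
 [0.7167 0.1238 0.045 ]
 [0.748  0.1175 0.045 ]]
0.144 [161.2195 155.0421] [532.8056 107.5963]
0.15 [162.8764 147.1516] [542.6575 107.513 ]
0.156 [164.5307 139.2737] [552.5065 107.4296]
0.162 [166.1824 131.4081] [562.3526 107.3463]
0.168 [167.8315 123.555 ] [572.1957 107.263 ]
0.174 [169.478  115.7143] [582.0359 107.1798]
0.18 [171.1219 107.8859] [591.8732 107.0965]
rest [ 0.4811 -0.1702 -0.2293] [[ 0.2638 -0.4561]
 [-0.5186  0.1268]
 [ 0.3268 -0.3011]
 [-0.1088  0.6901]]
top [[189.9587  63.3933]
 [182.9105  71.8891]
 [151.3573  65.2578]
 [214.5123  78.5306]
 [176.0811  80.1211]]
side [[475.6975 538.623 ]
 [472.7291 558.8833]
 [469.877  536.7586]
 [475.6365 581.4373]
 [469.8096 578.809 ]]
top [[ 97.3967 530.425 ]
 [ 91.6437 531.5902]
 [ 59.2362 524.4007]
 [124.1025 538.7911]
 [ 86.0745 532.7182]]
side [[ 34.5457 534.1015]
 [ 35.2522 554.4361]
 [ 36.5658 532.3142]
 [ 33.9131 576.9879]
 [ 35.947  574.4342]]
```

```bash
python3 - <<'E'
from h import *
np.set_printoptions(precision=4,suppress=True)
c3=lambda p:unc(p,(290,140),5)
c1=lambda p:unc(p,(370,140),5.5)
o=[('top',(.11,0,.042),c1((192,47))),('top',(-.11,0,.042),c1((100,520))),
('side',(.11,-.005,.027),c3((488,565))),('side',(-.11,-.005,.027),c3((46,560)))]
p,r=fit(o,[.48,-.17,-.23]);print(p,r)
def ov(c,poses,of,size,k,n):
    im=cv2.imread(f"pics/{c}0.png")[of[1]:of[1]+size[1],of[0]:of[0]+size[0]]
    im=cv2.resize(im,None,fx=k,fy=k,interpolation=cv2.INTER_CUBIC)
    for pose,lines,col in poses:
        for l in lines:
            q=((proj(c,loc(pose,l))-of+.5)*k-.5)
            cv2.polylines(im,[np.round(q*16).astype(int)],False,col,1,cv2.LINE_AA,4)
    cv2.imwrite("pics/"+n,im)
th=np.linspace(0,2*np.pi,40)
cyl=[np.c_[np.full(40,e),.015*np.cos(th),.027+.015*np.sin(th)] for e in(-.11,.11)]+[[(-.11,0,.042),(.11,0,.042)]]
sad=[[(x-.009,-.025,.018),(x+.009,-.025,.018),(x+.009,.025,.018),(x-.009,.025,.018),(x-.009,-.025,.018)] for x in(-.075,.075)]
rk=[0.5891,0.149,-0.1955]
base=[[(-.15,-.045,.012),(.23,-.045,.012),(.23,.045,.012),(-.15,.045,.012),(-.15,-.045,.012)]]+[[(.207,-.025,.072),(.207,.025,.072),(.223,.025,.072),(.223,-.025,.072),(.207,-.025,.072)]]
base+=[[(a,s,.039),(b,s,.039)] for a,b in((-.13,-.04),(.04,.185)) for s in(-.032,.032)]
base+=[[(.13,-.027,.074),(.13,.027,.074)]]
restp=[.4811,-.1702,-.2293]
P=[(p,cyl,(0,0,255)),(restp,sad,(255,0,0)),(rk,base,(0,255,0))]
ov('top',P,(370,140),(60,105),5.5,'o1.png');ov('top',P,(235,50),(80,170),3.5,'o2.png');ov('side',P,(290,140),(160,135),5,'o3.png')
E
```

```text
[ 0.4874 -0.1712 -0.2278] [[-0.1485  0.5541]
 [-0.0946 -0.6497]
 [-0.359   0.1051]
 [ 0.3042  0.3164]]
```

View pics/o1.png

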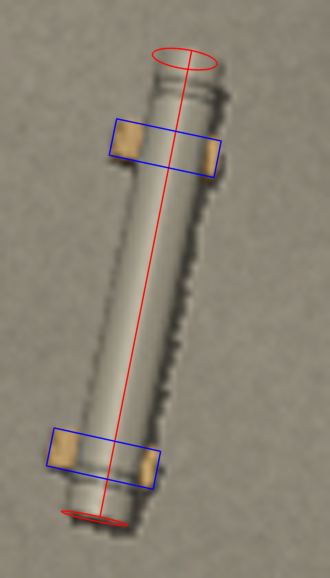

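View pics/o2.png

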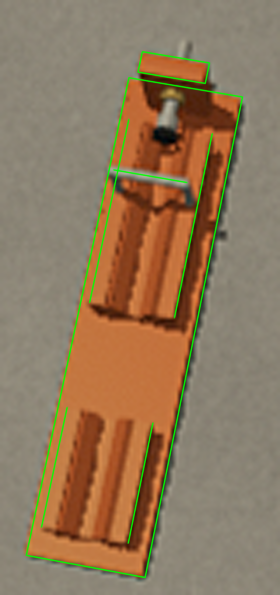

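View pics/o3.png

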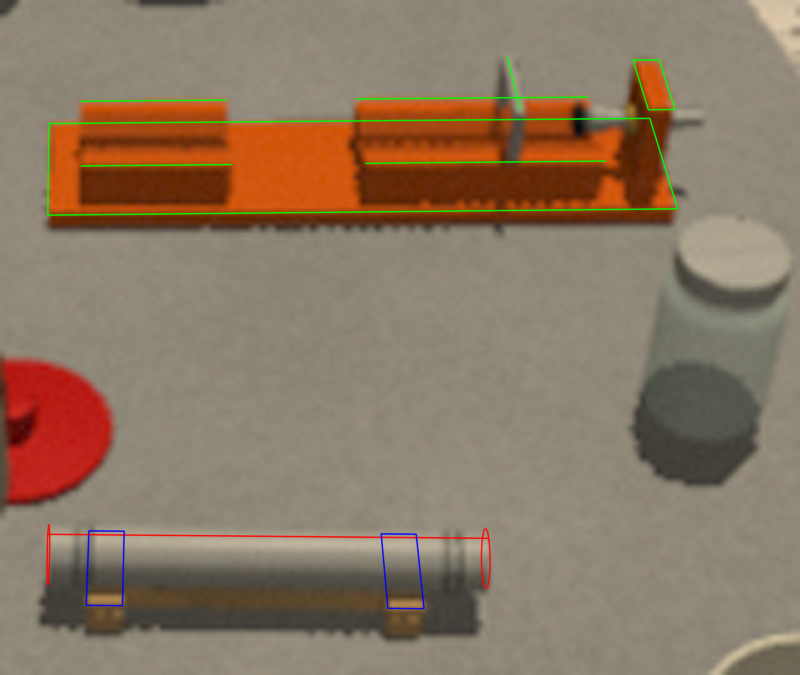

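The overlay agrees with the pictures: the pin is at about (0.486, -0.171) with yaw -13.1°, and the rack groove is at about (0.589, 0.149) with yaw -11.2°. First I'll turn the tool, then travel above the pin.

>>> jog_arm(dr=[[0, 0, 0.136], [0, 0, 0.136], [0, 0, 0.136], [0, 0, 0.136], [0, 0, 0.136], [0, 0, 0], [0, 0, 0], [0, 0, 0], [0, 0, 0], [0, 0, 0]], slide=[[0, 0, 0], [0, 0, 0], [0, 0, 0], [0, 0, 0], [0, 0, 0], [-0.0247, -0.011, 0], [-0.0247, -0.011, 0], [-0.0247, -0.011, 0], [-0.0247, -0.011, 0], [-0.0247, -0.011, 0]], gripper=[1, 1, 1, 1, 1, 1, 1, 1, 1, 1], force=60)

```text
time_s: 1.1
position: [0.3217, -0.3862, 0.2143]
tool_rot: [[-0.227, -0.974, -0.0], [-0.974, 0.227, 0.001], [-0.001, 0.0, -1.0]]
ft_force: [0.2, -0.4, 0.7]
grip_width: 0.0853
```

>>> jog_arm(dr=[[0, 0, 0], [0, 0, 0], [0, 0, 0], [0, 0, 0], [0, 0, 0], [0, 0, 0], [0, 0, 0], [0, 0, 0], [0, 0, 0], [0, 0, 0]], slide=[[-0.0247, -0.011, 0], [-0.0247, -0.011, 0], [-0.0247, -0.011, 0], [-0.0247, -0.011, 0], [-0.0247, -0.011, 0], [-0.0247, -0.011, 0], [-0.0247, -0.011, 0], [-0.0247, -0.011, 0], [-0.0247, -0.011, 0], [-0.0247, -0.011, 0]], gripper=[1, 1, 1, 1, 1, 1, 1, 1, 1, 1])

```text
time_s: 2.1
position: [0.4849, -0.1706, 0.2143]
tool_rot: [[-0.227, -0.974, -0.001], [-0.974, 0.227, 0.0], [-0.0, 0.001, -1.0]]
ft_force: [-0.3, -0.8, -0.3]
grip_width: 0.0853
```

>>> jog_arm(dr=[[0, 0, 0], [0, 0, 0], [0, 0, 0], [0, 0, 0], [0, 0, 0], [0, 0, 0], [0, 0, 0], [0, 0, 0], [0, 0, 0], [0, 0, 0]], slide=[[0, 0, 0], [0, 0, 0], [0, 0, 0], [0, 0, 0.02], [0, 0, 0.02], [0, 0, 0.02], [0, 0, 0.02], [0, 0, 0.02], [0, 0, 0], [0, 0, 0]], gripper=[1, 1, 1, 1, 1, 1, 1, 1, 1, 1])

```text
time_s: 3.1
position: [0.4844, -0.1724, 0.1151]
tool_rot: [[-0.228, -0.974, 0.0], [-0.974, 0.228, -0.0], [0.0, -0.0, -1.0]]
ft_force: [-0.5, -0.0, 0.7]
grip_width: 0.0853
```

```bash
cat > snap.py <<'E'
import sys,cv2
from rig import viewer
# args: cam x0 y0 w h k name
c,x0,y0,w,h,k,n=sys.argv[1:8];x0,y0,w,h=map(int,(x0,y0,w,h))
im=viewer.get_image(c)["pixels"];cv2.imwrite("pics/full_"+n,im)
cv2.imwrite("pics/"+n,cv2.resize(im[y0:y0+h,x0:x0+w],None,fx=float(k),fy=float(k),interpolation=cv2.INTER_CUBIC))
E
python3 snap.py side 260 120 200 150 4 a1.png; python3 snap.py top 340 120 110 140 4 a2.png
```

```text
(no output)
```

View pics/a1.png

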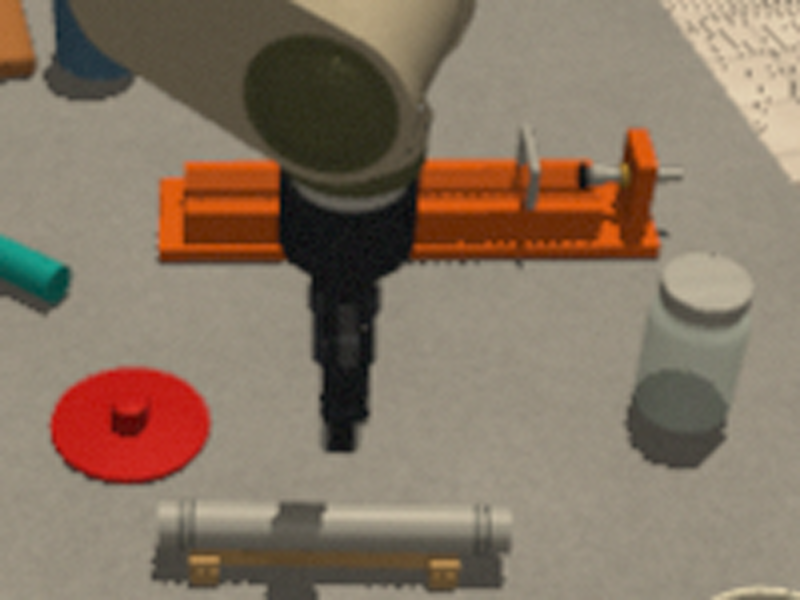

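View pics/a2.png

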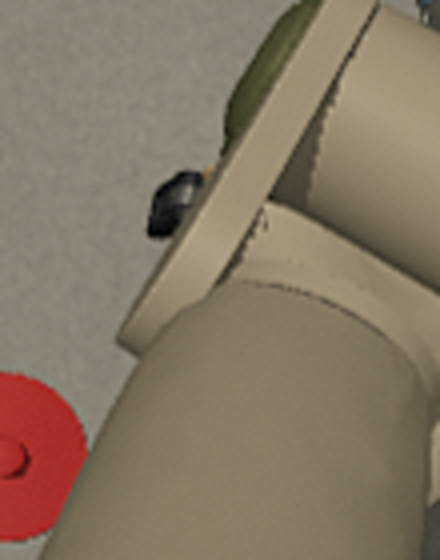

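The fingers line up with the middle of the pin, at about (340,520) in the side crop, and both saddles are clear. I'll descend and grip.

>>> jog_arm(dr=[[0, 0, 0], [0, 0, 0], [0, 0, 0], [0, 0, 0], [0, 0, 0], [0, 0, 0], [0, 0, 0], [0, 0, 0], [0, 0, 0], [0, 0, 0]], slide=[[-0.0015, -0.002, 0.015], [0, 0, 0.015], [0, 0, 0.015], [0, 0, 0.015], [0, 0, 0.015], [0, 0, 0.01], [0, 0, 0.01], [0, 0, 0], [0, 0, 0], [0, 0, 0]], gripper=[1, 1, 1, 1, 1, 1, 1, 1, 1, 1])

```text
time_s: 4.2
position: [0.4871, -0.1709, 0.0202]
tool_rot: [[-0.227, -0.974, 0.001], [-0.974, 0.227, -0.001], [0.0, -0.001, -1.0]]
ft_force: [1.0, -0.4, -0.5]
grip_width: 0.0851
```

>>> jog_arm(dr=[[0, 0, 0], [0, 0, 0], [0, 0, 0], [0, 0, 0], [0, 0, 0], [0, 0, 0], [0, 0, 0], [0, 0, 0], [0, 0, 0], [0, 0, 0]], slide=[[0, 0, 0], [0, 0, 0], [0, 0, 0], [0, 0, 0], [0, 0, 0], [0, 0, 0], [0, 0, 0], [0, 0, 0], [0, 0, 0], [0, 0, 0]], gripper=[0.2, 0, -0.1, -0.2, -0.3, -0.4, -0.5, -0.6, -0.8, -1], force=60)

```text
time_s: 5.2
position: [0.4899, -0.1726, 0.0246]
tool_rot: [[-0.227, -0.974, 0.01], [-0.974, 0.227, -0.006], [0.004, -0.011, -1.0]]
ft_force: [-4.9, 2.3, 43.4]
grip_width: 0.0004
```

```bash
python3 snap.py side 260 160 180 120 4.4 b1.png
```

```text
(no output)
```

View pics/b1.png

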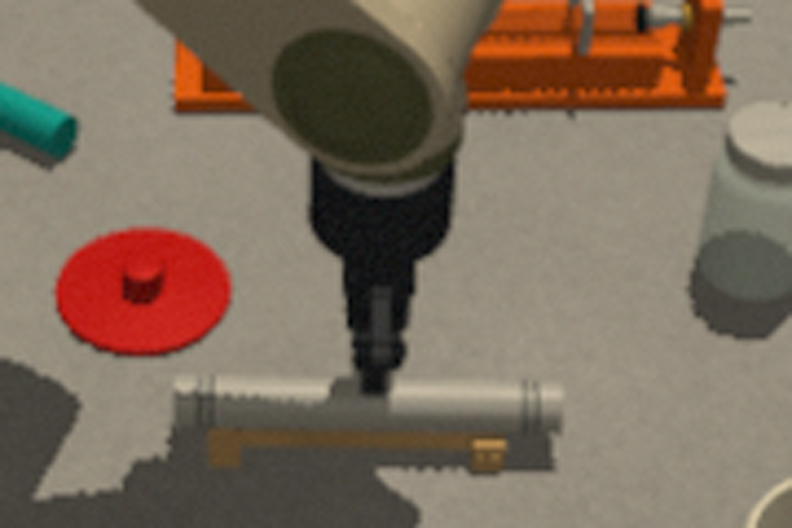

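```bash
python3 snap.py top 340 120 110 140 4 b2.png; python3 - <<'E'
from h import *
from rig import observe,env
np.set_printoptions(precision=4,suppress=True)
s=observe();print(s['time_s'],s['position'],s['ft_force'],s['grip_width'],s['tool_rot'],env.tcp_to_tips, s['q'])
z=s['tool_rot'][:,2]
for d in(-.062,-.03,-.008,0,.011):
    X=s['position']+d*z
    print(d,X,(proj('side',X)-[260,160]+.5)*4.4)
E
```

```text
5.3 [ 0.49   -0.1726  0.0246] [-3.7642  2.5836 45.6546] 5.9502666484416044e-05 [[-0.227  -0.9738  0.0097]
 [-0.9739  0.227  -0.0062]
 [ 0.0038 -0.0109 -0.9999]] 0.011 [-32.4828  31.4051  94.6475   0.0016  53.2881  70.6377]
-0.062 [ 0.4894 -0.1723  0.0866] [[375.5827 329.8329]]
-0.03 [ 0.4897 -0.1725  0.0546] [[373.7116 369.6805]]
-0.008 [ 0.4899 -0.1726  0.0326] [[372.4639 396.2546]]
0 [ 0.49   -0.1726  0.0246] [[372.0176 405.7577]]
0.011 [ 0.4901 -0.1727  0.0136] [[371.4105 418.6881]]
```

View pics/b2.png

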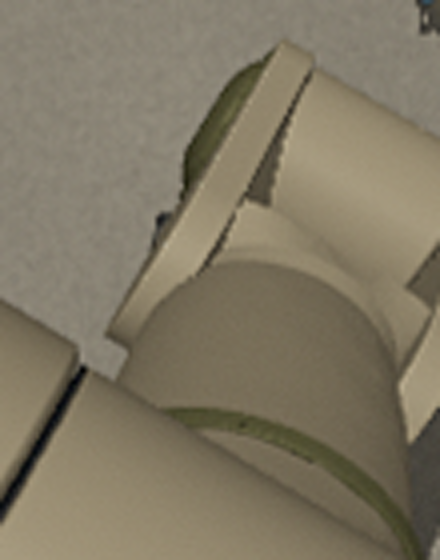

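```bash
python3 - <<'E'
from h import *
P=np.array([.4844,-.1724,.1151]);x=np.array([-.228,-.974,0]);z=np.array([0,0,-1.])
for o in(-.057,-.0425,0,.0425,.057):
  for d in(-.05,-.002,.011): print(o,d,((proj('side',P+o*x+d*z)-[260,120]+.5)*4)[0].round(0))
im=cv2.imread('pics/full_b1.png');cv2.imwrite('pics/b3.png',cv2.resize(im[215:280,295:395],None,fx=8,fy=8,interpolation=cv2.INTER_CUBIC))
im=cv2.imread('pics/full_a1.png');cv2.imwrite('pics/a3.png',cv2.resize(im[170:270,290:400],None,fx=6,fy=6,interpolation=cv2.INTER_CUBIC))
E
```

```text
-0.057 -0.05 [336. 302.]
-0.057 -0.002 [333. 360.]
-0.057 0.011 [332. 376.]
-0.0425 -0.05 [337. 318.]
-0.0425 -0.002 [334. 377.]
-0.0425 0.011 [333. 392.]
0 -0.05 [339. 367.]
0 -0.002 [336. 426.]
0 0.011 [335. 441.]
0.0425 -0.05 [342. 419.]
0.0425 -0.002 [338. 478.]
0.0425 0.011 [337. 493.]
0.057 -0.05 [342. 437.]
0.057 -0.002 [339. 496.]
0.057 0.011 [338. 511.]
```

View pics/b3.png

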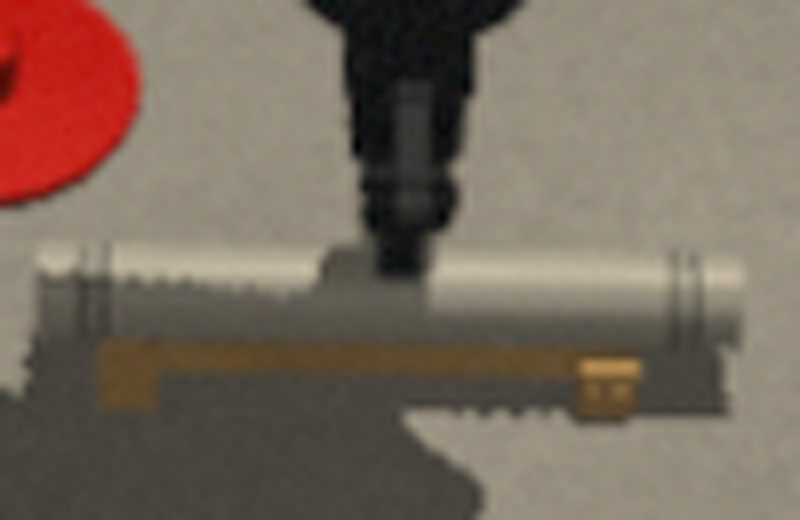

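View pics/a3.png

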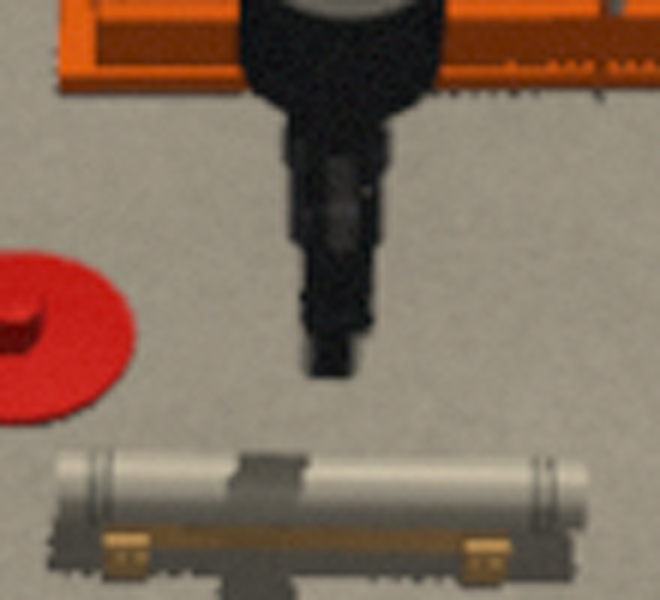

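The fingers seem to have shut on top of the pin, with the tip at about (400,275) in the crop. They also look about 30 mm higher than the reading says. I'll back off upward and check the tool's height in both cameras.

>>> jog_arm(dr=[[0, 0, 0], [0, 0, 0], [0, 0, 0], [0, 0, 0], [0, 0, 0], [0, 0, 0], [0, 0, 0], [0, 0, 0], [0, 0, 0], [0, 0, 0]], slide=[[0, 0, -0.01], [0, 0, -0.02], [0, 0, -0.02], [0, 0, -0.02], [0, 0, -0.02], [0, 0, -0.01], [0, 0, 0], [0, 0, 0], [0, 0, 0], [0, 0, 0]], gripper=[-1, -1, -1, -1, -1, -1, -1, -1, -1, -1])

```text
time_s: 6.3
position: [0.4865, -0.1705, 0.1188]
tool_rot: [[-0.227, -0.974, -0.001], [-0.974, 0.227, 0.001], [-0.001, 0.002, -1.0]]
ft_force: [0.7, -0.2, 0.8]
grip_width: -0.0002
```

```bash
python3 snap.py side 260 140 160 130 5 d1.png;python3 snap.py top 340 120 110 140 4 d2.png; python3 - <<'E'
from h import *
from rig import observe
np.set_printoptions(precision=4,suppress=True)
s=observe();print(s['position'],s['ft_force'],s['grip_width']);P=s['position'];z=s['tool_rot'][:,2];x=s['tool_rot'][:,0]
for o in(-.0145,0,.0145):
  for d in(-.05,-.03,-.02,0,.011): 
    X=P+d*z+o*x;print(o,d,((proj('side',X)-[260,140]+.5)*5)[0].round(0),((proj('top',X)-[340,120]+.5)*4)[0].round(0))
E
```

```text
[ 0.4866 -0.1706  0.1191] [ 0.6059  0.0715 -0.1837] -0.0001555539955797044
-0.0145 -0.05 [427. 328.] [246. 242.]
-0.0145 -0.03 [425. 359.] [238. 249.]
-0.0145 -0.02 [424. 374.] [234. 252.]
-0.0145 0 [422. 405.] [227. 259.]
-0.0145 0.011 [421. 421.] [224. 262.]
0 -0.05 [428. 349.] [272. 248.]
0 -0.03 [426. 380.] [264. 254.]
0 -0.02 [425. 396.] [260. 258.]
0 0 [423. 426.] [252. 264.]
0 0.011 [422. 442.] [248. 267.]
0.0145 -0.05 [429. 371.] [299. 253.]
0.0145 -0.03 [427. 402.] [290. 260.]
0.0145 -0.02 [426. 417.] [286. 263.]
0.0145 0 [424. 447.] [277. 269.]
0.0145 0.011 [423. 464.] [273. 272.]
```

View pics/d1.png

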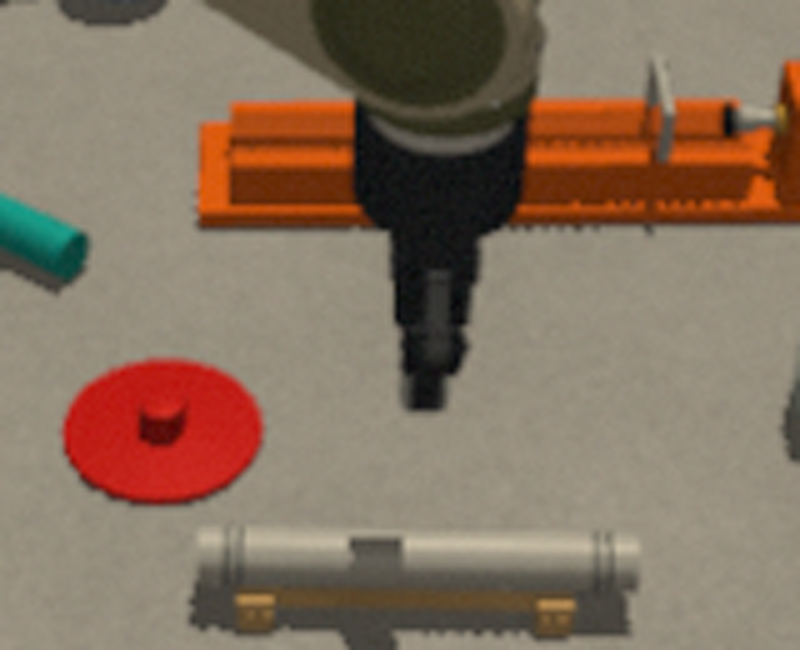

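View pics/d2.png

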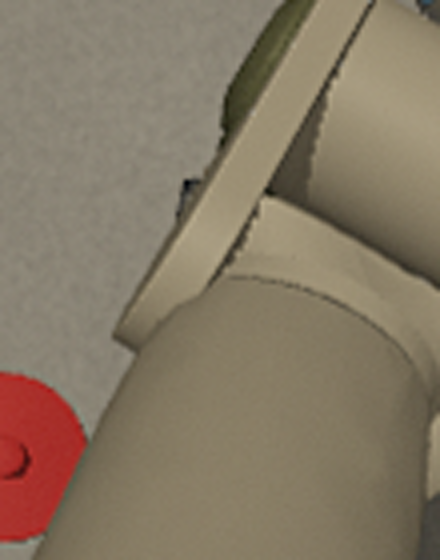

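The readings fit one explanation. The fingertips stand about 28 mm higher than the reported z implies, so the jaws shut above the pin and pressed on its top (z 0.042). The pin hasn't moved. I'll reopen and descend in stages with that correction.

>>> jog_arm(dr=[[0, 0, 0], [0, 0, 0], [0, 0, 0], [0, 0, 0], [0, 0, 0], [0, 0, 0], [0, 0, 0], [0, 0, 0], [0, 0, 0], [0, 0, 0]], slide=[[0, 0, 0], [0, 0, 0], [0, 0, 0], [0, 0, 0], [0, 0, 0], [0, 0, 0], [0, 0, 0], [0, 0, 0], [0, 0, 0], [0, 0, 0]], gripper=[1, 1, 1, 1, 1, 1, 1, 1, 1, 1])

```text
time_s: 7.4
position: [0.4868, -0.1707, 0.1196]
tool_rot: [[-0.227, -0.974, 0.0], [-0.974, 0.227, 0.0], [-0.0, -0.0, -1.0]]
ft_force: [-0.3, 1.1, 0.3]
grip_width: 0.0857
```

>>> jog_arm(dr=[[0, 0, 0], [0, 0, 0], [0, 0, 0], [0, 0, 0], [0, 0, 0], [0, 0, 0], [0, 0, 0], [0, 0, 0], [0, 0, 0], [0, 0, 0]], slide=[[0, 0, 0.015], [0, 0, 0.015], [0, 0, 0.015], [0, 0, 0.015], [0, 0, 0.015], [0, 0, 0.015], [0, 0, 0.01], [0, 0, 0.01], [0, 0, 0], [0, 0, 0]], gripper=[1, 1, 1, 1, 1, 1, 1, 1, 1, 1])

```text
time_s: 8.4
position: [0.4869, -0.1708, 0.0098]
tool_rot: [[-0.227, -0.974, 0.0], [-0.974, 0.227, -0.0], [0.0, -0.0, -1.0]]
ft_force: [-0.0, 0.2, 0.1]
grip_width: 0.0854
```

```bash
python3 snap.py side 280 180 120 100 6 e1.png
```

```text
(no output)
```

View pics/e1.png

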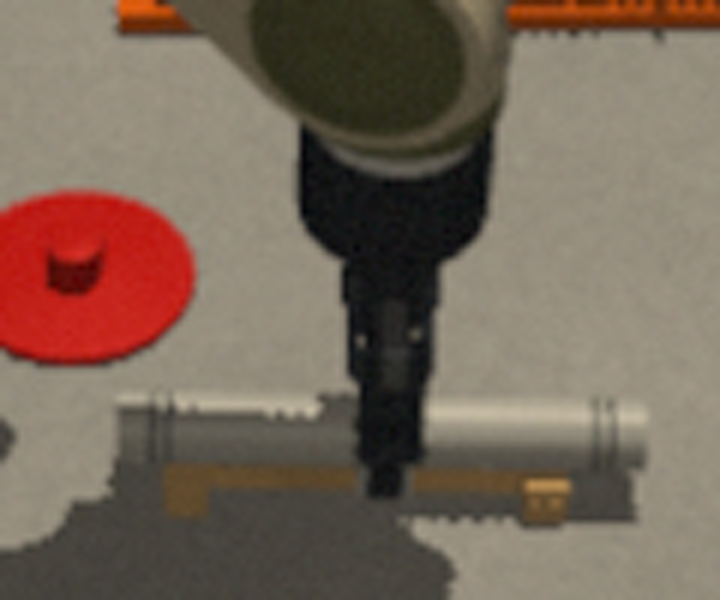

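The near finger now hangs in front of the pin, with its tip at about (385,495). I'll lower the rest of the way slowly.

>>> jog_arm(dr=[[0, 0, 0], [0, 0, 0], [0, 0, 0], [0, 0, 0], [0, 0, 0], [0, 0, 0], [0, 0, 0], [0, 0, 0], [0, 0, 0], [0, 0, 0]], slide=[[0, 0, 0.003], [0, 0, 0.003], [0, 0, 0.003], [0, 0, 0.003], [0, 0, 0.003], [0, 0, 0.001], [0, 0, 0.001], [0, 0, 0], [0, 0, 0], [0, 0, 0]], gripper=[1, 1, 1, 1, 1, 1, 1, 1, 1, 1])

```text
time_s: 9.45
position: [0.4868, -0.1708, -0.0073]
tool_rot: [[-0.227, -0.974, 0.0], [-0.974, 0.227, -0.0], [0.0, -0.0, -1.0]]
ft_force: [-0.7, -1.2, -0.5]
grip_width: 0.0856
```

>>> jog_arm(dr=[[0, 0, 0], [0, 0, 0], [0, 0, 0], [0, 0, 0], [0, 0, 0], [0, 0, 0], [0, 0, 0], [0, 0, 0], [0, 0, 0], [0, 0, 0]], slide=[[0, 0, 0], [0, 0, 0], [0, 0, 0], [0, 0, 0], [0, 0, 0], [0, 0, 0], [0, 0, 0], [0, 0, 0], [0, 0, 0], [0, 0, 0]], gripper=[0.6, 0.4, 0.2, 0.1, 0, -0.1, -0.2, -0.2, -0.2, -0.2], force=40)

```text
time_s: 10.45
position: [0.4868, -0.1707, -0.0074]
tool_rot: [[-0.227, -0.974, -0.0], [-0.974, 0.227, 0.0], [-0.0, 0.0, -1.0]]
ft_force: [0.3, -0.6, 0.7]
grip_width: 0.034
```

```bash
python3 snap.py side 280 180 120 100 6 e2.png
```

```text
(no output)
```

View pics/e2.png

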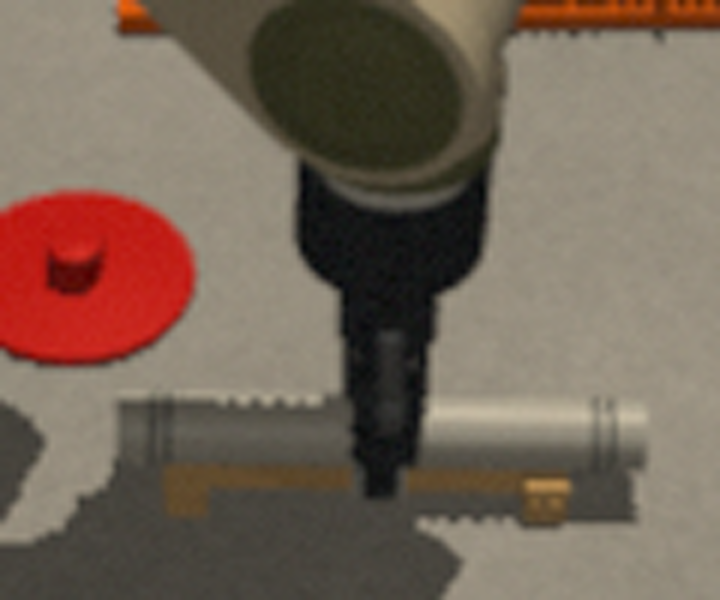

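The opening is 34 mm with no side force, so the fingers straddle the pin and it is centred. I'll close on it and lift a little.

>>> jog_arm(dr=[[0, 0, 0], [0, 0, 0], [0, 0, 0], [0, 0, 0], [0, 0, 0], [0, 0, 0], [0, 0, 0], [0, 0, 0], [0, 0, 0], [0, 0, 0]], slide=[[0, 0, 0], [0, 0, 0], [0, 0, 0], [0, 0, 0], [0, 0, 0], [0, 0, 0], [0, 0, 0], [0, 0, 0], [0, 0, 0], [0, 0, 0]], gripper=[-0.25, -0.3, -0.4, -0.5, -0.6, -0.6, -0.6, -0.6, -0.6, -0.6], force=60)

```text
time_s: 11.5
position: [0.4868, -0.1708, -0.0072]
tool_rot: [[-0.227, -0.974, 0.0], [-0.974, 0.227, -0.0], [0.0, -0.0, -1.0]]
ft_force: [-1.7, -0.1, 4.7]
grip_width: 0.0283
```

>>> jog_arm(dr=[[0, 0, 0], [0, 0, 0], [0, 0, 0], [0, 0, 0], [0, 0, 0], [0, 0, 0], [0, 0, 0], [0, 0, 0], [0, 0, 0], [0, 0, 0]], slide=[[0, 0, -0.005], [0, 0, -0.005], [0, 0, -0.01], [0, 0, -0.01], [0, 0, -0.01], [0, 0, -0.01], [0, 0, -0.01], [0, 0, 0], [0, 0, 0], [0, 0, 0]], gripper=[-0.6, -0.6, -0.6, -0.6, -0.6, -0.6, -0.6, -0.6, -0.6, -0.6])

```text
time_s: 12.5
position: [0.4865, -0.1705, 0.0522]
tool_rot: [[-0.227, -0.974, -0.001], [-0.974, 0.227, 0.001], [-0.0, 0.001, -1.0]]
ft_force: [-0.3, -0.7, -4.9]
grip_width: 0.0284
```

```bash
python3 snap.py side 280 150 120 120 5 e3.png
```

```text
(no output)
```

View pics/e3.png

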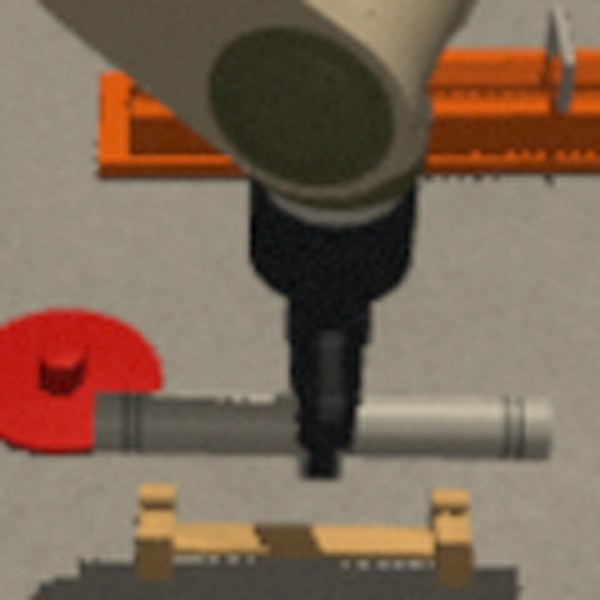

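The pin is held level at mid-length; the reported weight is about 5 N. In this grip the axis height is the reported z + 0.034. Next I'll raise it, turn by 1.9° and carry it over the rack.

>>> jog_arm(dr=[[0, 0, 0], [0, 0, 0], [0, 0, 0], [0, 0, 0], [0, 0, 0], [0, 0, -0.011], [0, 0, -0.011], [0, 0, -0.011], [0, 0, 0], [0, 0, 0]], slide=[[0, 0, -0.02], [0, 0, -0.02], [0, 0, -0.02], [0, 0, -0.02], [0, 0, -0.02], [0, 0, 0], [0, 0, 0], [0, 0, 0], [-0.0278, -0.0028, 0], [-0.0278, -0.0028, 0]], gripper=[-0.6, -0.6, -0.6, -0.6, -0.6, -0.6, -0.6, -0.6, -0.6, -0.6])

```text
time_s: 13.55
position: [0.5028, -0.1169, 0.1513]
tool_rot: [[-0.196, -0.981, -0.002], [-0.981, 0.196, 0.001], [-0.001, 0.002, -1.0]]
ft_force: [0.4, 0.2, -4.6]
grip_width: 0.0284
```

>>> jog_arm(dr=[[0, 0, 0], [0, 0, 0], [0, 0, 0], [0, 0, 0], [0, 0, 0], [0, 0, 0], [0, 0, 0], [0, 0, 0], [0, 0, 0], [0, 0, 0]], slide=[[-0.0278, -0.0028, 0], [-0.0278, -0.0028, 0], [-0.0278, -0.0028, 0], [-0.0278, -0.0028, 0], [-0.0278, -0.0028, 0], [-0.0278, -0.0028, 0], [-0.0278, -0.0028, 0], [-0.0278, -0.0028, 0], [-0.0278, -0.0028, 0], [-0.0278, -0.0028, 0]], gripper=[-0.6, -0.6, -0.6, -0.6, -0.6, -0.6, -0.6, -0.6, -0.6, -0.6])

```text
time_s: 14.55
position: [0.5845, 0.151, 0.151]
tool_rot: [[-0.194, -0.981, -0.003], [-0.981, 0.194, -0.0], [0.001, 0.003, -1.0]]
ft_force: [0.4, -0.1, -4.5]
grip_width: 0.0283
```

>>> jog_arm(dr=[[0, 0, 0], [0, 0, 0], [0, 0, 0], [0, 0, 0], [0, 0, 0], [0, 0, 0], [0, 0, 0], [0, 0, 0], [0, 0, 0], [0, 0, 0]], slide=[[0, 0, 0], [0, 0, 0], [0, 0, 0.015], [0, 0, 0.015], [0, 0, 0.015], [0, 0, 0.015], [0, 0, 0.015], [0, 0, 0.015], [0, 0, 0], [0, 0, 0]], gripper=[-0.6, -0.6, -0.6, -0.6, -0.6, -0.6, -0.6, -0.6, -0.6, -0.6])

```text
time_s: 15.55
position: [0.5847, 0.1492, 0.0627]
tool_rot: [[-0.196, -0.981, -0.001], [-0.981, 0.196, -0.0], [0.0, 0.0, -1.0]]
ft_force: [-0.2, -0.6, -5.0]
grip_width: 0.0285
```

```bash
python3 snap.py side 280 100 160 110 5 f1.png; python3 snap.py top 225 50 160 180 3.3 f2.png
```

```text
(no output)
```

View pics/f1.png

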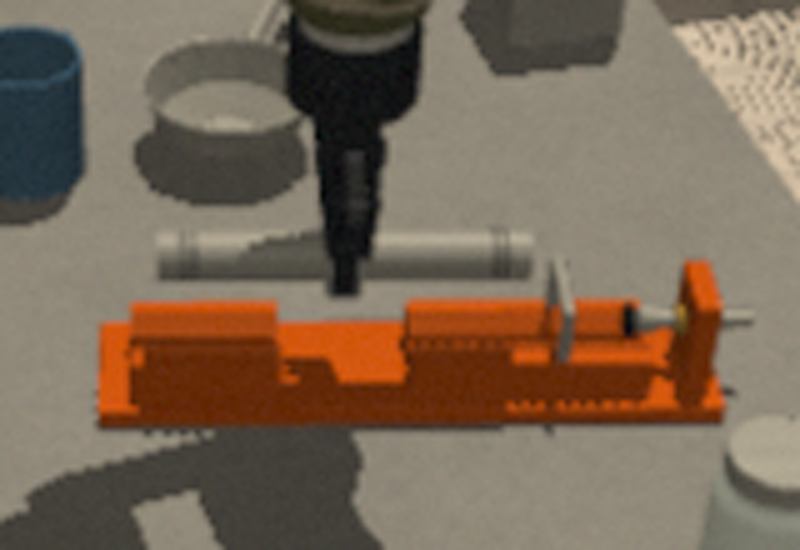

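View pics/f2.png

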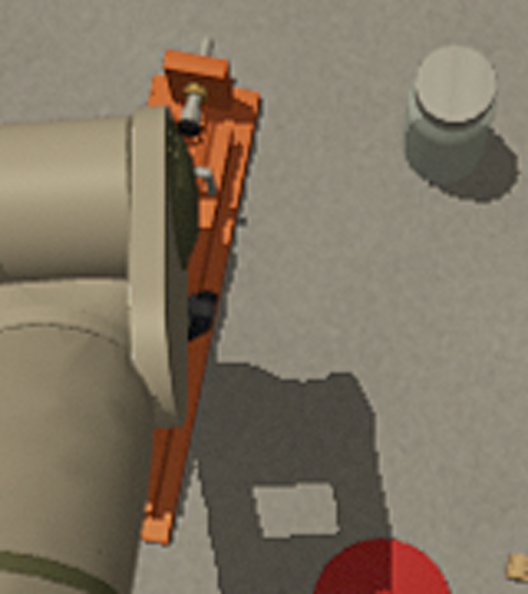

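```bash
cat > ovl.py <<'E'
from h import *
import sys
th=np.linspace(0,2*np.pi,40)
def cyl(z): return [np.c_[np.full(40,e),.015*np.cos(th),z+.015*np.sin(th)] for e in(-.11,.11)]+[[(-.11,0,z+.015),(.11,0,z+.015)]]
def ov(src,c,poses,of,size,k,n):
    im=cv2.imread(src)[of[1]:of[1]+size[1],of[0]:of[0]+size[0]]
    im=cv2.resize(im,None,fx=k,fy=k,interpolation=cv2.INTER_CUBIC)
    for pose,lines,col in poses:
        for l in lines:
            q=((proj(c,loc(pose,l))-of+.5)*k-.5)
            cv2.polylines(im,[np.round(q*16).astype(int)],False,col,1,cv2.LINE_AA,4)
    cv2.imwrite("pics/"+n,im)
E
python3 - <<'E'
from ovl import *
ov('pics/full_f1.png','side',[([.5847,.1492,-.197],cyl(.097),(0,0,255))],(300,130),(100,50),8,'f3.png')
E
```

```text
(no output)
```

View pics/f3.png

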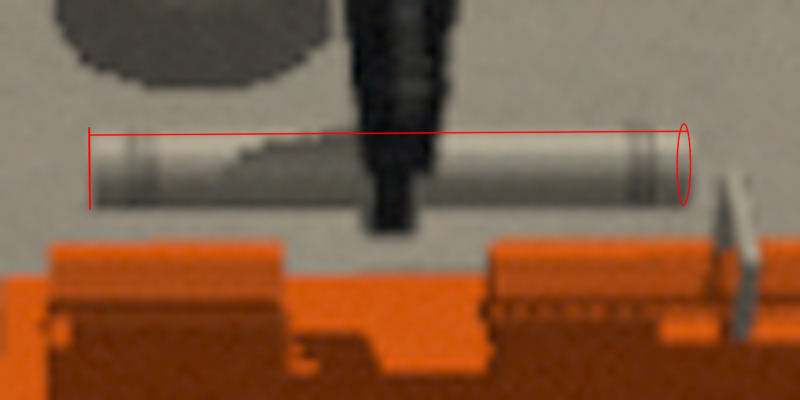

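The overlay matches to within about 1 mm, so I'll lower it into the groove.

>>> jog_arm(dr=[[0, 0, 0], [0, 0, 0], [0, 0, 0], [0, 0, 0], [0, 0, 0], [0, 0, 0], [0, 0, 0], [0, 0, 0], [0, 0, 0], [0, 0, 0]], slide=[[0, 0, 0.01], [0, 0, 0.01], [0, 0, 0.01], [0, 0, 0.01], [0, 0, 0.004], [0, 0, 0.002], [0, 0, 0.002], [0, 0, 0.001], [0, 0, 0], [0, 0, 0]], gripper=[-0.6, -0.6, -0.6, -0.6, -0.6, -0.6, -0.6, -0.6, -0.6, -0.6])

```text
time_s: 16.65
position: [0.585, 0.15, 0.0139]
tool_rot: [[-0.195, -0.981, 0.001], [-0.981, 0.195, 0.0], [-0.0, -0.001, -1.0]]
ft_force: [1.0, 0.7, -4.2]
grip_width: 0.0282
```

>>> jog_arm(dr=[[0, 0, 0], [0, 0, 0], [0, 0, 0], [0, 0, 0], [0, 0, 0], [0, 0, 0], [0, 0, 0], [0, 0, 0], [0, 0, 0], [0, 0, 0]], slide=[[0, 0, 0.001], [0, 0, 0], [0, 0, 0.001], [0, 0, 0], [0, 0, 0.0005], [0, 0, 0], [0, 0, 0], [0, 0, 0], [0, 0, 0], [0, 0, 0]], gripper=[-0.6, -0.6, -0.6, -0.6, -0.6, -0.6, -0.6, -0.6, -0.6, -0.6])

```text
time_s: 17.65
position: [0.5858, 0.151, 0.0127]
tool_rot: [[-0.195, -0.981, 0.004], [-0.981, 0.195, 0.002], [-0.002, -0.003, -1.0]]
ft_force: [-0.2, 7.7, 7.8]
grip_width: 0.0281
```

The pin touches the V with only light side force. I'll open the gripper.

>>> jog_arm(dr=[[0, 0, 0], [0, 0, 0], [0, 0, 0], [0, 0, 0], [0, 0, 0], [0, 0, 0], [0, 0, 0], [0, 0, 0], [0, 0, 0], [0, 0, 0]], slide=[[-0.001, 0, 0], [0, 0, 0], [0, 0, 0], [0, 0, 0], [0, 0, 0], [0, 0, 0], [0, 0, 0], [0, 0, 0], [0, 0, 0], [0, 0, 0]], gripper=[-0.6, -0.5, -0.4, -0.3, -0.2, -0.1, 0, 0.1, 0.2, 0.3])

```text
time_s: 18.65
position: [0.5849, 0.1508, 0.0111]
tool_rot: [[-0.195, -0.981, -0.0], [-0.981, 0.195, -0.0], [0.0, 0.0, -1.0]]
ft_force: [0.2, 0.4, 0.6]
grip_width: 0.0555
```

```bash
python3 snap.py side 300 130 140 70 5.7 g1.png
```

```text
(no output)
```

View pics/g1.png

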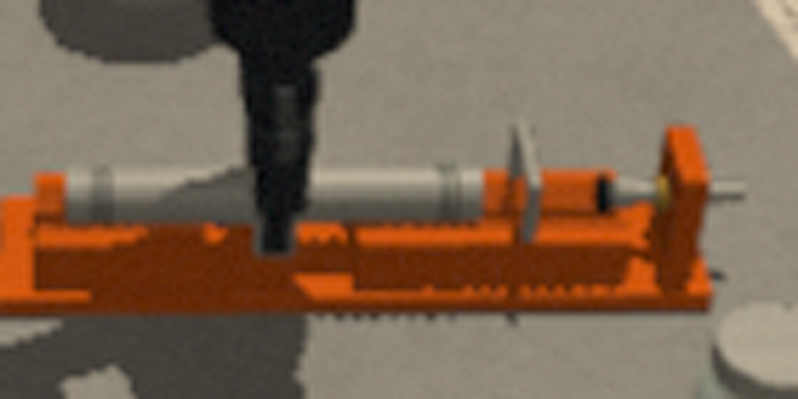

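The pin lies in the groove. Its front end is at about (485,195) in the crop, short of the hoop at (530,180). I'll lift away and go behind the rear end with the fingers shut.

>>> jog_arm(dr=[[0, 0, 0], [0, 0, 0], [0, 0, 0], [0, 0, 0], [0, 0, 0], [0, 0, 0], [0, 0, 0], [0, 0, 0], [0, 0, 0], [0, 0, 0]], slide=[[0, 0, 0], [0, 0, 0], [0, 0, 0], [0, 0, -0.01], [0, 0, -0.02], [0, 0, -0.02], [0, 0, -0.02], [0, 0, -0.02], [0, 0, -0.01], [0, 0, 0]], gripper=[0.6, 0.8, 0.8, 0.8, 0.8, 0.8, 0.8, 0.8, 0.8, 0.8])

```text
time_s: 19.7
position: [0.5856, 0.151, 0.1128]
tool_rot: [[-0.195, -0.981, 0.003], [-0.981, 0.195, 0.0], [-0.001, -0.003, -1.0]]
ft_force: [0.4, -0.2, 0.0]
grip_width: 0.0768
```

>>> jog_arm(dr=[[0, 0, 0], [0, 0, 0], [0, 0, 0], [0, 0, 0], [0, 0, 0], [0, 0, 0], [0, 0, 0], [0, 0, 0], [0, 0, 0], [0, 0, 0]], slide=[[0, 0.02, 0], [0, 0.02, 0], [0, 0.02, 0], [0, 0.02, 0], [0, 0.02, 0], [0, 0.02, 0], [0, 0.02, 0], [0, 0, 0], [0, 0, 0], [0, 0, 0]], gripper=[-1, -1, -1, -1, -1, -1, -1, -1, -1, -1], force=40)

```text
time_s: 20.7
position: [0.4484, 0.178, 0.1109]
tool_rot: [[-0.195, -0.981, 0.0], [-0.981, 0.195, -0.0], [0.0, -0.0, -1.0]]
ft_force: [1.4, -0.9, 0.2]
grip_width: 0.0001
```

>>> jog_arm(dr=[[0, 0, 0], [0, 0, 0], [0, 0, 0], [0, 0, 0], [0, 0, 0], [0, 0, 0], [0, 0, 0], [0, 0, 0], [0, 0, 0], [0, 0, 0]], slide=[[0, 0, 0.01], [0, 0, 0.01], [0, 0, 0.01], [0, 0, 0.01], [0, 0, 0.01], [0, 0, 0.01], [0, 0, 0], [0, 0, 0], [0, 0, 0], [0, 0, 0]], gripper=[-1, -1, -1, -1, -1, -1, -1, -1, -1, -1])

```text
time_s: 21.7
position: [0.4479, 0.1782, 0.0515]
tool_rot: [[-0.195, -0.981, 0.001], [-0.981, 0.195, 0.0], [-0.0, -0.001, -1.0]]
ft_force: [0.7, 0.3, -0.5]
grip_width: 0.0002
```

```bash
python3 snap.py side 280 110 160 100 5 i1.png
```

```text
(no output)
```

View pics/i1.png

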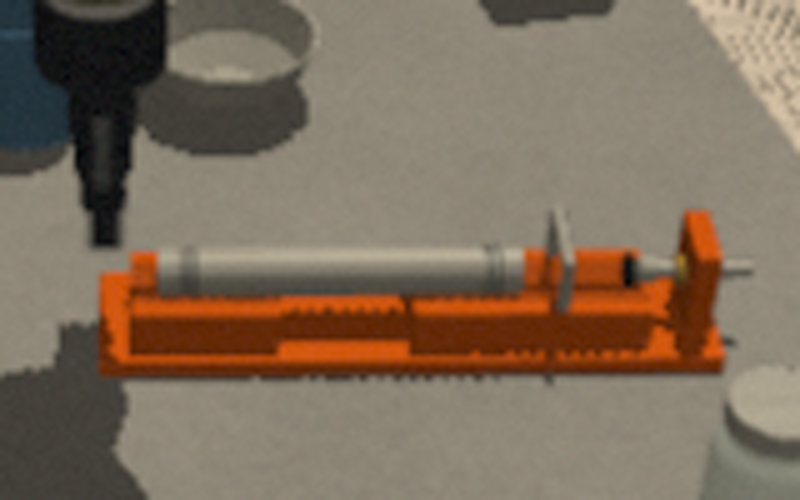

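>>> jog_arm(dr=[[0, 0, 0], [0, 0, 0], [0, 0, 0], [0, 0, 0], [0, 0, 0], [0, 0, 0], [0, 0, 0], [0, 0, 0], [0, 0, 0], [0, 0, 0]], slide=[[0, 0, 0.007], [0, 0, 0.007], [0, 0, 0.007], [0, 0, 0.0045], [0, -0.003, 0], [0, -0.003, 0], [0, -0.003, 0], [0, -0.003, 0], [0, 0, 0], [0, 0, 0]], gripper=[-1, -1, -1, -1, -1, -1, -1, -1, -1, -1])

```text
time_s: 22.75
position: [0.4594, 0.1759, 0.0257]
tool_rot: [[-0.195, -0.981, 0.0], [-0.981, 0.195, 0.0], [-0.0, -0.0, -1.0]]
ft_force: [0.8, -0.5, 0.6]
grip_width: -0.0005
```

```bash
python3 snap.py side 280 120 160 80 5 i2.png;python3 snap.py top 225 50 160 180 3.3 i3.png
```

```text
(no output)
```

View pics/i2.png

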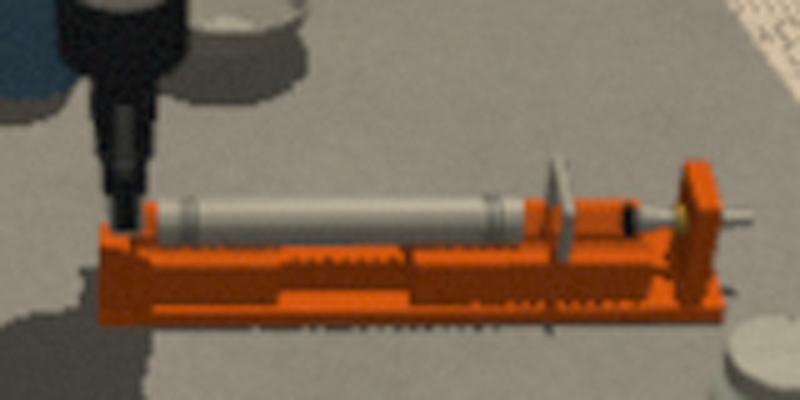

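View pics/i3.png

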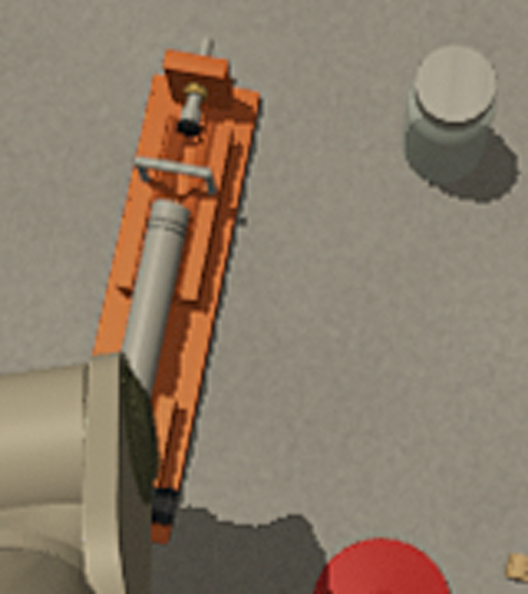

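```bash
python3 - <<'E'
from ovl import *
x=np.array([-.195,-.981,0]);P=np.array([.4594,.1759,.0257])
for o in(-.0145,0,.0145):
  for z in(.043,.09,.12):
    X=P+o*x;X[2]=z;print(o,z,((proj('top',X)-[225,50]+.5)*3.3)[0].round(),((proj('side',X)-[280,120]+.5)*5)[0].round())
ov('pics/full_i3.png','top',[([.584,.15,-.1955],cyl(.045),(0,0,255))],(235,50),(80,165),3.6,'i4.png')
ov('pics/full_i2.png','side',[([.584,.15,-.1955],cyl(.045),(0,0,255))],(300,130),(110,60),7,'i5.png')
E
```

```text
-0.0145 0.043 [ 91. 504.] [126. 212.]
-0.0145 0.09 [ 79. 495.] [125. 149.]
-0.0145 0.12 [ 70. 489.] [125. 108.]
0 0.043 [110. 507.] [126. 227.]
0 0.09 [ 98. 499.] [125. 164.]
0 0.12 [ 90. 493.] [125. 122.]
0.0145 0.043 [128. 510.] [126. 241.]
0.0145 0.09 [118. 503.] [125. 178.]
0.0145 0.12 [111. 497.] [125. 136.]
```

View pics/i4.png

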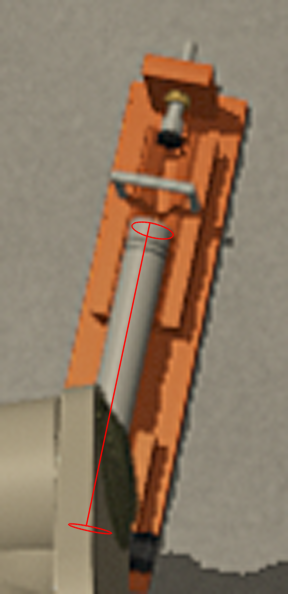

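View pics/i5.png

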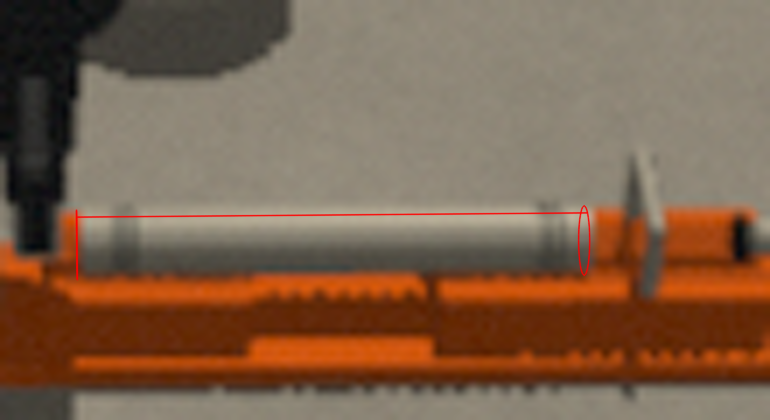

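The black spot at (145,550) is the gripper's outer knuckle. The pin is about 57 mm short of the pad and the finger is about 7 mm behind the pin. I'll start the push.

>>> jog_arm(dr=[[0, 0, 0], [0, 0, 0], [0, 0, 0], [0, 0, 0], [0, 0, 0], [0, 0, 0], [0, 0, 0], [0, 0, 0], [0, 0, 0], [0, 0, 0]], slide=[[0, -0.002, 0], [0, -0.002, 0], [0, -0.002, 0], [0, -0.002, 0], [0, -0.002, 0], [0, -0.002, 0], [0, -0.002, 0], [0, -0.002, 0], [0, -0.002, 0], [0, -0.002, 0]], gripper=[-1, -1, -1, -1, -1, -1, -1, -1, -1, -1])

```text
time_s: 23.85
position: [0.4792, 0.1719, 0.0255]
tool_rot: [[-0.195, -0.981, -0.0], [-0.981, 0.195, -0.0], [0.0, 0.0, -1.0]]
ft_force: [-2.8, -0.9, -0.2]
grip_width: -0.0001
```

```bash
python3 snap.py side 280 120 160 80 5 j1.png
```

```text
(no output)
```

View pics/j1.png

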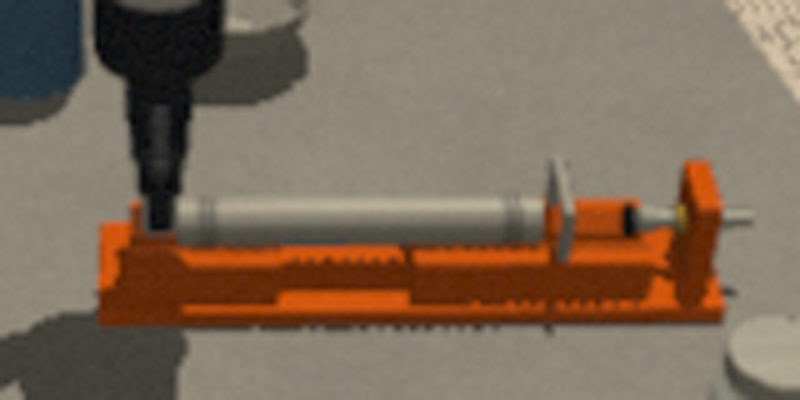

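The pin slides well, with a drag of about 3 N. Its front end is at (545,220) and the pad face at about (625,220), so about 46 mm remain.

>>> jog_arm(dr=[[0, 0, 0], [0, 0, 0], [0, 0, 0], [0, 0, 0], [0, 0, 0], [0, 0, 0], [0, 0, 0], [0, 0, 0], [0, 0, 0], [0, 0, 0]], slide=[[0, -0.002, 0], [0, -0.002, 0], [0, -0.002, 0], [0, -0.002, 0], [0, -0.002, 0], [0, -0.002, 0], [0, -0.002, 0], [0, -0.002, 0], [0, -0.002, 0], [0, -0.002, 0]], gripper=[-1, -1, -1, -1, -1, -1, -1, -1, -1, -1])

```text
time_s: 24.9
position: [0.4988, 0.168, 0.0256]
tool_rot: [[-0.195, -0.981, -0.0], [-0.981, 0.195, 0.0], [0.0, 0.0, -1.0]]
ft_force: [-1.9, 0.1, -0.9]
grip_width: 0.0006
```

>>> jog_arm(dr=[[0, 0, 0], [0, 0, 0], [0, 0, 0], [0, 0, 0], [0, 0, 0], [0, 0, 0], [0, 0, 0], [0, 0, 0], [0, 0, 0], [0, 0, 0]], slide=[[0, -0.002, 0], [0, -0.002, 0], [0, -0.002, 0], [0, -0.002, 0], [0, -0.002, 0], [0, -0.002, 0], [0, -0.001, 0], [0, -0.001, 0], [0, -0.001, 0], [0, -0.001, 0]], gripper=[-1, -1, -1, -1, -1, -1, -1, -1, -1, -1])

```text
time_s: 25.9
position: [0.5144, 0.1649, 0.0256]
tool_rot: [[-0.195, -0.981, -0.0], [-0.981, 0.195, -0.0], [0.0, 0.0, -1.0]]
ft_force: [-2.1, -0.9, -0.7]
grip_width: 0.0002
```

```bash
python3 snap.py side 290 130 150 75 5.3 j2.png;python3 snap.py top 250 55 70 90 6 j3.png
```

```text
(no output)
```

View pics/j2.png

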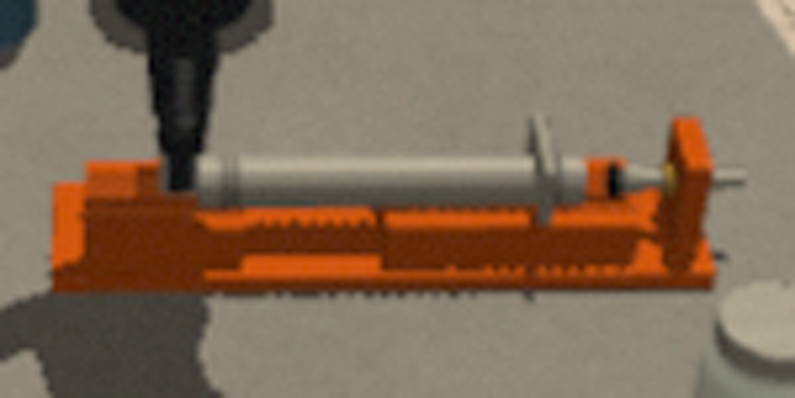

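View pics/j3.png

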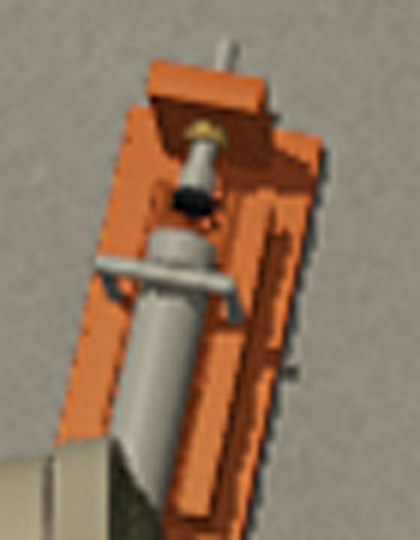

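The pin is under the hoop with its front at about (588,183), and the pad face is at about (607,182). About 10 mm remain, so I'll go slowly.

>>> jog_arm(dr=[[0, 0, 0], [0, 0, 0], [0, 0, 0], [0, 0, 0], [0, 0, 0], [0, 0, 0], [0, 0, 0], [0, 0, 0], [0, 0, 0], [0, 0, 0]], slide=[[0, -0.001, 0], [0, -0.001, 0], [0, -0.001, 0], [0, -0.001, 0], [0, -0.001, 0], [0, -0.001, 0], [0, -0.001, 0], [0, 0, 0], [0, 0, 0], [0, 0, 0]], gripper=[-1, -1, -1, -1, -1, -1, -1, -1, -1, -1])

```text
time_s: 27.0
position: [0.5215, 0.1636, 0.0257]
tool_rot: [[-0.195, -0.981, 0.001], [-0.981, 0.195, 0.0], [-0.0, -0.001, -1.0]]
ft_force: [-0.3, -0.4, -0.2]
grip_width: 0.0003
```

```bash
cat > f.py <<'E'
import numpy as np,cv2,sys
from rig import observe,viewer
np.set_printoptions(precision=4,suppress=True)
F=[];P=[]
for i in range(6):
    im=viewer.get_image("side")["pixels"];s=observe();F.append(s['ft_force']);P.append(s['position'])
a=np.array([.981,-.195,0]);F=np.array(F);print("along",(F@a).round(2),(F@a).mean(),"fz",F[:,2].mean(),"pos",np.mean(P,0),"s",np.mean(P,0)@a,s['time_s'])
cv2.imwrite("pics/"+sys.argv[1],cv2.resize(im[145:190,340:430],None,fx=8,fy=8,interpolation=cv2.INTER_CUBIC))
E
python3 f.py k1.png
```

```text
along [-0.84 -0.71 -1.62 -0.89 -0.27 -0.66] -0.8307710012990922 fz -0.08628808916796644 pos [0.5215 0.1636 0.0257] s 0.47965366706728535 27.3
```

View pics/k1.png

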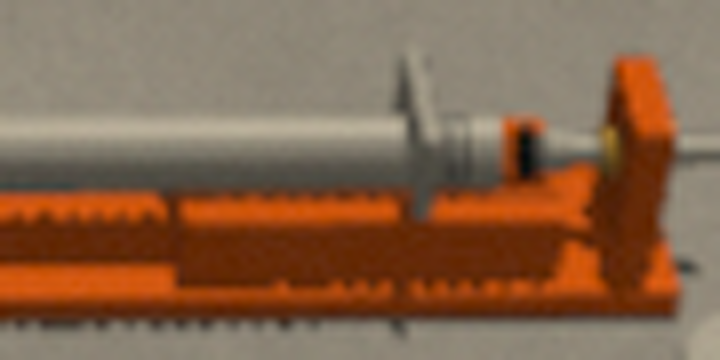

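The gap is about 4 mm (pin end at 505, pad at 516). I'll step on 3 mm.

>>> jog_arm(dr=[[0, 0, 0], [0, 0, 0], [0, 0, 0], [0, 0, 0], [0, 0, 0], [0, 0, 0], [0, 0, 0], [0, 0, 0], [0, 0, 0], [0, 0, 0]], slide=[[0, -0.0005, 0], [0, -0.0005, 0], [0, -0.0005, 0], [0, -0.0005, 0], [0, -0.0005, 0], [0, -0.0005, 0], [0, 0, 0], [0, 0, 0], [0, 0, 0], [0, 0, 0]], gripper=[-1, -1, -1, -1, -1, -1, -1, -1, -1, -1])

```text
time_s: 28.3
position: [0.5242, 0.163, 0.0256]
tool_rot: [[-0.195, -0.981, 0.0], [-0.981, 0.195, 0.0], [-0.0, -0.0, -1.0]]
ft_force: [-2.4, 1.1, 0.1]
grip_width: -0.0002
```

```bash
python3 f.py k2.png
```

```text
along [-2.89 -0.91 -2.05 -1.12 -1.99 -1.58] -1.7548925735053222 fz 0.6530109427918983 pos [0.5242 0.163  0.0256] s 0.4824919199516735 28.6
```

View pics/k2.png

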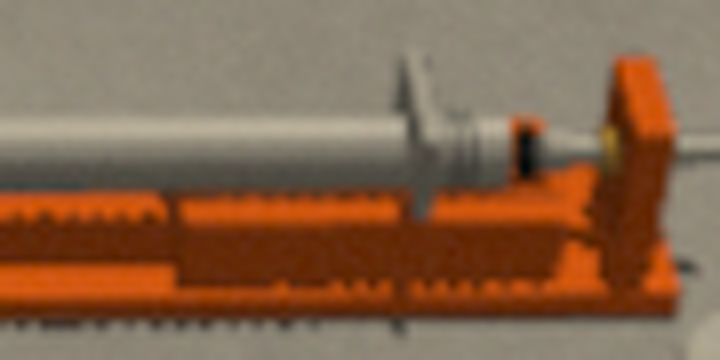

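>>> jog_arm(dr=[[0, 0, 0], [0, 0, 0], [0, 0, 0], [0, 0, 0], [0, 0, 0], [0, 0, 0], [0, 0, 0], [0, 0, 0], [0, 0, 0], [0, 0, 0]], slide=[[0, -0.0005, 0], [0, -0.0005, 0], [0, -0.0005, 0], [0, 0, 0], [0, 0, 0], [0, 0, 0], [0, 0, 0], [0, 0, 0], [0, 0, 0], [0, 0, 0]], gripper=[-1, -1, -1, -1, -1, -1, -1, -1, -1, -1])

```text
time_s: 29.6
position: [0.5257, 0.1627, 0.0256]
tool_rot: [[-0.195, -0.981, 0.0], [-0.981, 0.195, -0.0], [-0.0, -0.0, -1.0]]
ft_force: [-1.4, -0.0, 0.3]
grip_width: 0.0002
```

```bash
python3 f.py k3.png
```

```text
along [-3.33 -2.15 -1.39 -1.16 -1.67 -1.7 ] -1.9011458842544284 fz 0.345342036898926 pos [0.5257 0.1627 0.0256] s 0.48393679276148094 29.9
```

View pics/k3.png

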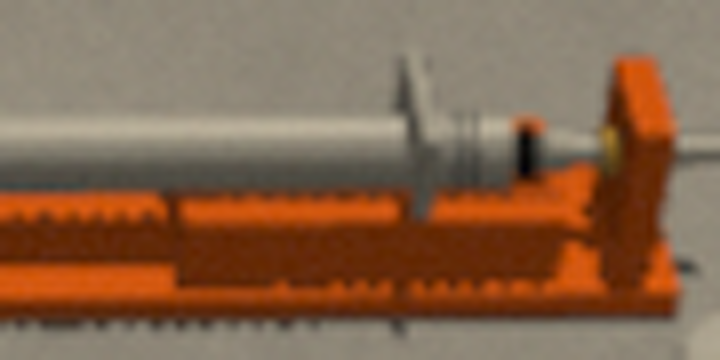

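>>> jog_arm(dr=[[0, 0, 0], [0, 0, 0], [0, 0, 0], [0, 0, 0], [0, 0, 0], [0, 0, 0], [0, 0, 0], [0, 0, 0], [0, 0, 0], [0, 0, 0]], slide=[[0, -0.0005, 0], [0, -0.0005, 0], [0, -0.0005, 0], [0, 0, 0], [0, 0, 0], [0, 0, 0], [0, 0, 0], [0, 0, 0], [0, 0, 0], [0, 0, 0]], gripper=[-1, -1, -1, -1, -1, -1, -1, -1, -1, -1])

```text
time_s: 30.9
position: [0.5272, 0.1624, 0.0256]
tool_rot: [[-0.195, -0.981, 0.0], [-0.981, 0.195, -0.0], [0.0, -0.0, -1.0]]
ft_force: [-2.8, 0.5, -0.4]
grip_width: -0.0001
```

```bash
python3 f.py k4.png
```

```text
along [-1.96 -1.54 -1.29 -2.49 -2.56 -1.98] -1.970523940495023 fz 0.2020841864513705 pos [0.5271 0.1624 0.0256] s 0.48545448987790046 31.2
```

View pics/k4.png

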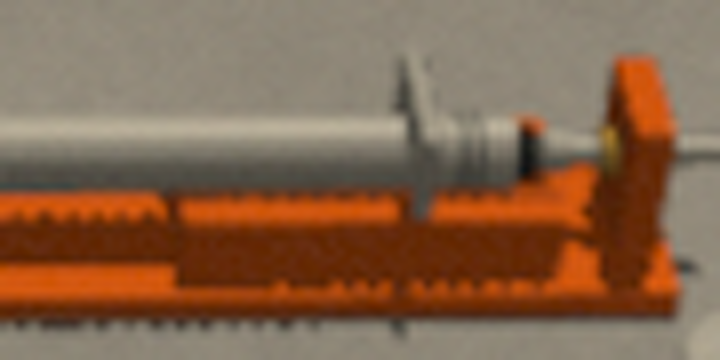

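>>> jog_arm(dr=[[0, 0, 0], [0, 0, 0], [0, 0, 0], [0, 0, 0], [0, 0, 0], [0, 0, 0], [0, 0, 0], [0, 0, 0], [0, 0, 0], [0, 0, 0]], slide=[[0, -0.0005, 0], [0, -0.0005, 0], [0, -0.0005, 0], [0, 0, 0], [0, 0, 0], [0, 0, 0], [0, 0, 0], [0, 0, 0], [0, 0, 0], [0, 0, 0]], gripper=[-1, -1, -1, -1, -1, -1, -1, -1, -1, -1])

```text
time_s: 32.2
position: [0.5286, 0.1621, 0.0256]
tool_rot: [[-0.195, -0.981, 0.0], [-0.981, 0.195, -0.0], [0.0, -0.0, -1.0]]
ft_force: [-1.9, -0.2, 0.2]
grip_width: 0.0
```

```bash
python3 f.py k5.png
```

```text
along [-2.01 -2.49 -2.43 -2.83 -1.81 -1.9 ] -2.2462803995332417 fz 0.35941563272503113 pos [0.5286 0.1621 0.0256] s 0.48694447731157087 32.5
```

View pics/k5.png

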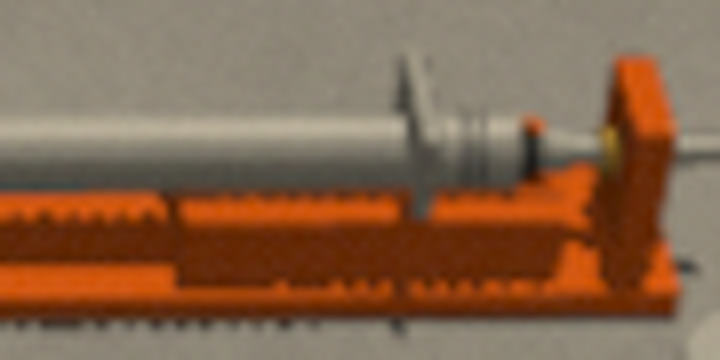

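>>> jog_arm(dr=[[0, 0, 0], [0, 0, 0], [0, 0, 0], [0, 0, 0], [0, 0, 0], [0, 0, 0], [0, 0, 0], [0, 0, 0], [0, 0, 0], [0, 0, 0]], slide=[[0, -0.0005, 0], [0, -0.0005, 0], [0, 0, 0], [0, 0, 0], [0, 0, 0], [0, 0, 0], [0, 0, 0], [0, 0, 0], [0, 0, 0], [0, 0, 0]], gripper=[-1, -1, -1, -1, -1, -1, -1, -1, -1, -1])

```text
time_s: 33.5
position: [0.5296, 0.1619, 0.0256]
tool_rot: [[-0.195, -0.981, 0.0], [-0.981, 0.195, 0.0], [-0.0, -0.0, -1.0]]
ft_force: [-2.2, 0.6, -0.1]
grip_width: 0.0
```

```bash
python3 f.py k6.png;python3 snap.py top 250 55 70 90 6 k6t.png
```

```text
along [-2.   -3.08 -1.29 -1.61 -2.24 -1.86] -2.012956857021075 fz -0.12009974787691467 pos [0.5296 0.1619 0.0256] s 0.48791820747133663 33.8
```

View pics/k6.png

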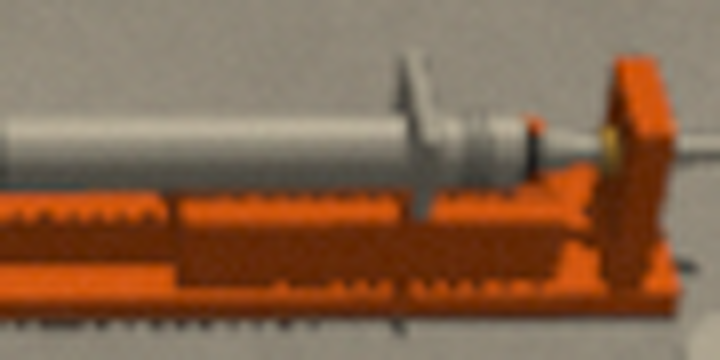

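View pics/k6t.png

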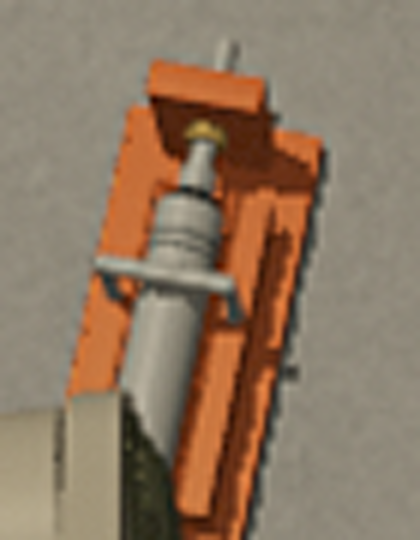

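The force is still just friction at 2.0 N. I'll continue in 1 mm steps.

>>> jog_arm(dr=[[0, 0, 0], [0, 0, 0], [0, 0, 0], [0, 0, 0], [0, 0, 0], [0, 0, 0], [0, 0, 0], [0, 0, 0], [0, 0, 0], [0, 0, 0]], slide=[[0, -0.0005, 0], [0, -0.0005, 0], [0, 0, 0], [0, 0, 0], [0, 0, 0], [0, 0, 0], [0, 0, 0], [0, 0, 0], [0, 0, 0], [0, 0, 0]], gripper=[-1, -1, -1, -1, -1, -1, -1, -1, -1, -1])

```text
time_s: 34.85
position: [0.5305, 0.1618, 0.0256]
tool_rot: [[-0.195, -0.981, -0.0], [-0.981, 0.195, -0.0], [0.0, 0.0, -1.0]]
ft_force: [-2.6, 0.3, 1.0]
grip_width: -0.0001
```

```bash
python3 f.py k7.png
```

```text
along [-2.35 -2.28 -2.69 -3.13 -2.56 -3.25] -2.7111372727565626 fz 0.696582229721978 pos [0.5305 0.1618 0.0256] s 0.48886648210377853 35.15
```

View pics/k7.png

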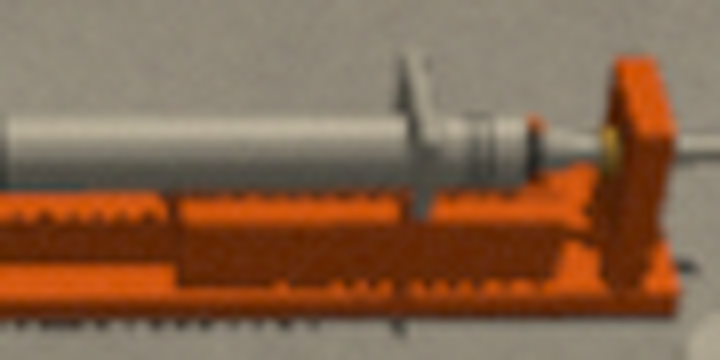

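>>> jog_arm(dr=[[0, 0, 0], [0, 0, 0], [0, 0, 0], [0, 0, 0], [0, 0, 0], [0, 0, 0], [0, 0, 0], [0, 0, 0], [0, 0, 0], [0, 0, 0]], slide=[[0, -0.0005, 0], [0, -0.0005, 0], [0, 0, 0], [0, 0, 0], [0, 0, 0], [0, 0, 0], [0, 0, 0], [0, 0, 0], [0, 0, 0], [0, 0, 0]], gripper=[-1, -1, -1, -1, -1, -1, -1, -1, -1, -1])

```text
time_s: 36.15
position: [0.5313, 0.1616, 0.0256]
tool_rot: [[-0.195, -0.981, -0.0], [-0.981, 0.195, 0.0], [0.0, 0.0, -1.0]]
ft_force: [-4.6, 0.8, 2.0]
grip_width: -0.0004
```

```bash
python3 f.py k8.png
```

```text
along [-5.01 -5.82 -4.68 -5.03 -5.92 -5.09] -5.258112339351464 fz 1.4263778092208061 pos [0.5313 0.1616 0.0256] s 0.48967329467446896 36.45
```

View pics/k8.png

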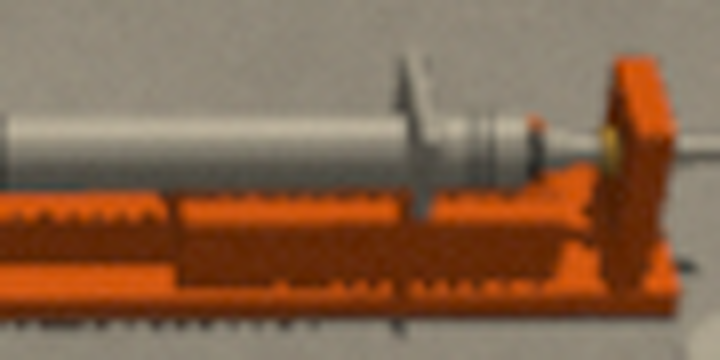

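The force rose to 5.3 N. To see how far the pin and the pad moved between steps, I'll measure the image shifts.

```bash
python3 - <<'E'
import cv2,numpy as np
def prof(n,r0,r1):
    im=cv2.imread(f'pics/{n}.png',0).astype(float);return im[r0:r1].mean(0)
def shift(a,b,lo,hi):
    best=None
    xs=np.arange(lo,hi);d=np.arange(-10,40,.25)
    e=[np.mean((np.interp(xs,np.arange(len(a)),a)-np.interp(xs+k,np.arange(len(b)),b))**2) for k in d]
    return d[int(np.argmin(e))]
names=['k1','k2','k3','k4','k5','k6','k7','k8']
ref=prof('k1',135,175)
for n in names:
    p=prof(n,135,175)
    print(n,'pin end shift mm',shift(ref,p,440,508)/2.73,'edge profile 490-560:',p[496:560:4].round(0))
E
```

```text
k1 pin end shift mm 0.0 edge profile 490-560: [109. 104.  96.  82.  69.  51.  27.  14.  20.  38.  55.  74.  90. 103.
 110. 113.]
k2 pin end shift mm 2.2893772893772892 edge profile 490-560: [109. 108. 107.  96.  79.  54.  27.  13.  19.  39.  55.  74.  89. 101.
 108. 112.]
k3 pin end shift mm 2.7472527472527473 edge profile 490-560: [110. 108. 107.  99.  87.  64.  30.   9.  15.  37.  54.  75.  90. 102.
 109. 111.]
k4 pin end shift mm 4.304029304029304 edge profile 490-560: [110. 108. 110. 108. 104.  86.  53.  28.  25.  38.  53.  73.  89. 102.
 110. 113.]
k5 pin end shift mm 5.586080586080586 edge profile 490-560: [108. 108. 109. 108. 107.  97.  82.  61.  41.  36.  51.  74.  89. 102.
 109. 112.]
k6 pin end shift mm 6.95970695970696 edge profile 490-560: [102. 108. 109. 108. 110. 106. 100.  83.  52.  36.  49.  74.  89. 102.
 109. 112.]
k7 pin end shift mm 7.509157509157509 edge profile 490-560: [ 98. 109. 110. 109. 110. 108. 102.  87.  61.  46.  52.  70.  87. 102.
 109. 112.]
k8 pin end shift mm 8.15018315018315 edge profile 490-560: [ 97. 109. 110. 109. 110. 108. 106.  96.  75.  58.  54.  63.  82. 103.
 111. 114.]
```

The pad has begun to move: contact came at s ≈ 0.4882, and the pad is now in by about 1.3 to 2 mm. I'll go on 1.5 mm more.

>>> jog_arm(dr=[[0, 0, 0], [0, 0, 0], [0, 0, 0], [0, 0, 0], [0, 0, 0], [0, 0, 0], [0, 0, 0], [0, 0, 0], [0, 0, 0], [0, 0, 0]], slide=[[0, -0.0005, 0], [0, -0.0005, 0], [0, -0.0005, 0], [0, 0, 0], [0, 0, 0], [0, 0, 0], [0, 0, 0], [0, 0, 0], [0, 0, 0], [0, 0, 0]], gripper=[-1, -1, -1, -1, -1, -1, -1, -1, -1, -1])

```text
time_s: 37.45
position: [0.5323, 0.1614, 0.0256]
tool_rot: [[-0.195, -0.981, -0.002], [-0.981, 0.195, 0.0], [0.0, 0.002, -1.0]]
ft_force: [-7.2, 2.0, 4.3]
grip_width: -0.0004
```

```bash
python3 f.py k9.png; cat > sh.py <<'E'
import cv2,numpy as np,sys
def prof(n,r0,r1):
    im=cv2.imread(f'pics/{n}.png',0).astype(float);return im[r0:r1].mean(0)
def shift(a,b,lo,hi,d=np.arange(-5,40,.1)):
    xs=np.arange(lo,hi)
    e=[np.mean((np.interp(xs,np.arange(len(a)),a)-np.interp(xs+k,np.arange(len(b)),b))**2) for k in d]
    return d[int(np.argmin(e))]
r=prof('k1',135,175)
for n in sys.argv[1:]:
    p=prof(n,135,175);print(n,'pin',shift(r,p,440,508)/2.73,'pad',shift(r,p,538,556)/2.73, p[520:570:4].round(0))
E
python3 sh.py k5 k6 k7 k8 k9
```

```text
along [-6.87 -6.94 -8.21 -7.83 -6.83 -6.95] -7.270782360206128 fz 3.150048703452823 pos [0.5322 0.1614 0.0256] s 0.490664240099518 37.75
k5 pin 5.531135531135505 pad 0.03663003663002999 [ 82.  61.  41.  36.  51.  74.  89. 102. 109. 112. 114. 114. 115.]
k6 pin 6.923076923076891 pad 0.07326007326006649 [100.  83.  52.  36.  49.  74.  89. 102. 109. 112. 113. 114. 115.]
k7 pin 7.545787545787513 pad 0.256410256410249 [102.  87.  61.  46.  52.  70.  87. 102. 109. 112. 113. 113. 115.]
k8 pin 8.168498168498134 pad 0.549450549450541 [106.  96.  75.  58.  54.  63.  82. 103. 111. 114. 114. 113. 115.]
k9 pin 9.706959706959665 pad 1.2454212454212346 [110. 106.  99.  84.  61.  53.  73.  98. 108. 113. 114. 114. 116.]
```

View pics/k9.png

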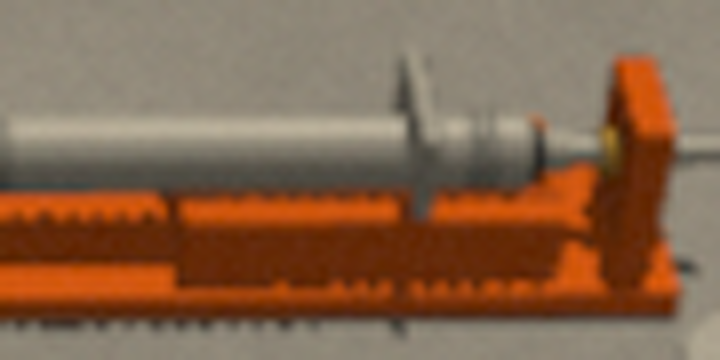

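The image, force and tool travel agree: the pad is in by about 2.45 mm. I need about 1.6 mm more.

>>> jog_arm(dr=[[0, 0, 0], [0, 0, 0], [0, 0, 0], [0, 0, 0], [0, 0, 0], [0, 0, 0], [0, 0, 0], [0, 0, 0], [0, 0, 0], [0, 0, 0]], slide=[[0, -0.0005, 0], [0, -0.0005, 0], [0, -0.0005, 0], [0, -0.0005, 0], [0, 0, 0], [0, 0, 0], [0, 0, 0], [0, 0, 0], [0, 0, 0], [0, 0, 0]], gripper=[-1, -1, -1, -1, -1, -1, -1, -1, -1, -1])

```text
time_s: 38.75
position: [0.5333, 0.1612, 0.0255]
tool_rot: [[-0.195, -0.981, -0.003], [-0.981, 0.195, 0.0], [0.0, 0.003, -1.0]]
ft_force: [-10.5, 2.0, 5.1]
grip_width: -0.0
```

```bash
python3 f.py k10.png; python3 sh.py k9 k10
```

```text
along [-10.1  -10.94 -10.03 -10.3  -11.01 -10.68] -10.511688064293255 fz 5.235326409875337 pos [0.5334 0.1611 0.0255] s 0.4918059196566516 39.05
k9 pin 9.706959706959665 pad 1.2454212454212346 [110. 106.  99.  84.  61.  53.  73.  98. 108. 113. 114. 114. 116.]
k10 pin 10.476190476190432 pad 1.941391941391928 [110. 107. 102.  87.  61.  49.  62.  86. 102. 113. 114. 113. 115.]
```

View pics/k10.png

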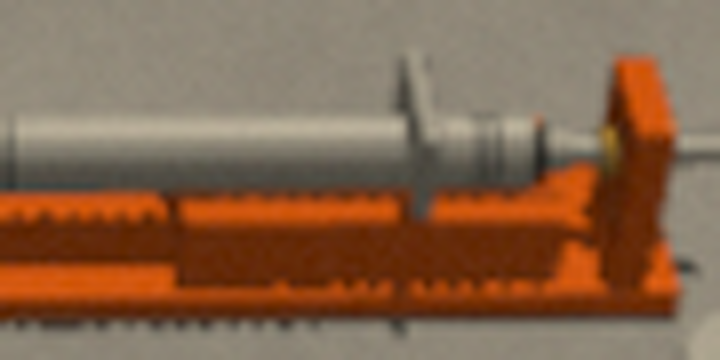

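The estimates now run from 3.3 to 3.9 mm. One last small step of about 0.4 mm should do it.

>>> jog_arm(dr=[[0, 0, 0], [0, 0, 0], [0, 0, 0], [0, 0, 0], [0, 0, 0], [0, 0, 0], [0, 0, 0], [0, 0, 0], [0, 0, 0], [0, 0, 0]], slide=[[0, -0.0003, 0], [0, -0.0003, 0], [0, 0, 0], [0, 0, 0], [0, 0, 0], [0, 0, 0], [0, 0, 0], [0, 0, 0], [0, 0, 0], [0, 0, 0]], gripper=[-1, -1, -1, -1, -1, -1, -1, -1, -1, -1])

```text
time_s: 40.05
position: [0.5336, 0.1611, 0.0255]
tool_rot: [[-0.195, -0.981, -0.004], [-0.981, 0.195, 0.0], [0.001, 0.004, -1.0]]
ft_force: [-11.4, 1.6, 5.6]
grip_width: 0.0001
```

```bash
python3 f.py k11.png; python3 sh.py k10 k11
```

```text
along [-11.87 -12.21 -12.   -12.09 -11.88 -11.07] -11.853993768222844 fz 6.067606923900307 pos [0.5336 0.1611 0.0255] s 0.4920873836375819 40.35
k10 pin 10.476190476190432 pad 1.941391941391928 [110. 107. 102.  87.  61.  49.  62.  86. 102. 113. 114. 113. 115.]
k11 pin 10.586080586080541 pad 2.161172161172147 [109. 107. 103.  90.  67.  54.  62.  81.  99. 113. 115. 114. 115.]
```

The force model gives 4.5 mm, the tool travel 3.9 mm and the image 3.4 mm, so the pad is in by about 4 mm, which is half travel. I'll back off slowly.

>>> jog_arm(dr=[[0, 0, 0], [0, 0, 0], [0, 0, 0], [0, 0, 0], [0, 0, 0], [0, 0, 0], [0, 0, 0], [0, 0, 0], [0, 0, 0], [0, 0, 0]], slide=[[0, 0.0005, 0], [0, 0.0005, 0], [0, 0.0005, 0], [0, 0.0005, 0], [0, 0.001, 0], [0, 0.001, 0], [0, 0.001, 0], [0, 0.002, 0], [0, 0.002, 0], [0, 0.003, 0]], gripper=[-1, -1, -1, -1, -1, -1, -1, -1, -1, -1])

```text
time_s: 41.35
position: [0.5238, 0.1631, 0.0257]
tool_rot: [[-0.195, -0.981, 0.001], [-0.981, 0.195, 0.0], [-0.0, -0.001, -1.0]]
ft_force: [0.0, -0.2, 0.4]
grip_width: 0.0003
```

```bash
python3 f.py k12.png; python3 sh.py k11 k12; python3 snap.py side 290 130 150 75 5.3 l1.png
```

```text
along [-0.32 -0.49  0.21 -0.12  0.3  -0.01] -0.07143100633120815 fz -0.24726177325653312 pos [0.5236 0.1632 0.0257] s 0.48186892043902246 41.65
k11 pin 10.586080586080541 pad 2.161172161172147 [109. 107. 103.  90.  67.  54.  62.  81.  99. 113. 115. 114. 115.]
k12 pin 8.571428571428534 pad 0.695970695970687 [107.  98.  82.  67.  58.  62.  80. 101. 110. 113. 113. 112. 114.]
```

View pics/k12.png

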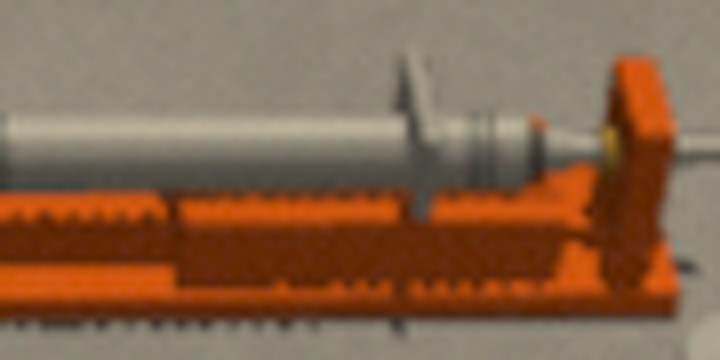

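View pics/l1.png

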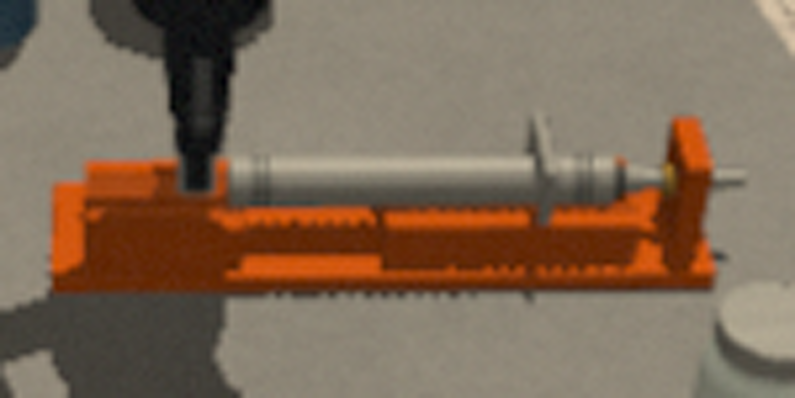

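The pin sprang back about 2 mm and still bears on the pad (about 1.4 mm in), as friction predicts. Now I'll clear the arm.

>>> jog_arm(dr=[[0, 0, 0], [0, 0, 0], [0, 0, 0], [0, 0, 0], [0, 0, 0], [0, 0, 0], [0, 0, 0], [0, 0, 0], [0, 0, 0], [0, 0, 0]], slide=[[0, 0.005, 0], [0, 0.005, 0], [0, 0, -0.02], [0, 0, -0.02], [0, 0, -0.02], [0, 0, -0.02], [0, 0, -0.02], [0, 0, -0.02], [0, 0, 0], [0, 0, 0]], gripper=[-1, -1, -1, -1, -1, -1, -1, -1, -1, -1])

```text
time_s: 42.7
position: [0.5135, 0.1651, 0.1452]
tool_rot: [[-0.195, -0.981, -0.0], [-0.981, 0.195, -0.0], [0.0, 0.0, -1.0]]
ft_force: [-0.9, 0.1, 0.3]
grip_width: -0.0001
```

```bash
python3 f.py k13.png; python3 sh.py k12 k13; python3 snap.py side 0 0 640 400 1.2 m1.png; python3 snap.py top 0 0 640 400 1.2 m2.png; python3 - <<'E'
import cv2,numpy as np
for a,b in(('side0','full_m1'),('top0','full_m2')):
    A=cv2.imread(f'pics/{a}.png');B=cv2.imread(f'pics/{b}.png')
E
```

```text
along [-0.09 -0.24 -0.21  0.09 -0.15 -0.09] -0.11422648659415563 fz -0.18491892114454003 pos [0.5134 0.165  0.1446] s 0.47148406570270684 43.0
k12 pin 8.571428571428534 pad 0.695970695970687 [107.  98.  82.  67.  58.  62.  80. 101. 110. 113. 113. 112. 114.]
k13 pin 8.571428571428534 pad 0.695970695970687 [106.  98.  82.  66.  56.  61.  80. 102. 110. 112. 112. 112. 114.]
```

View pics/m1.png

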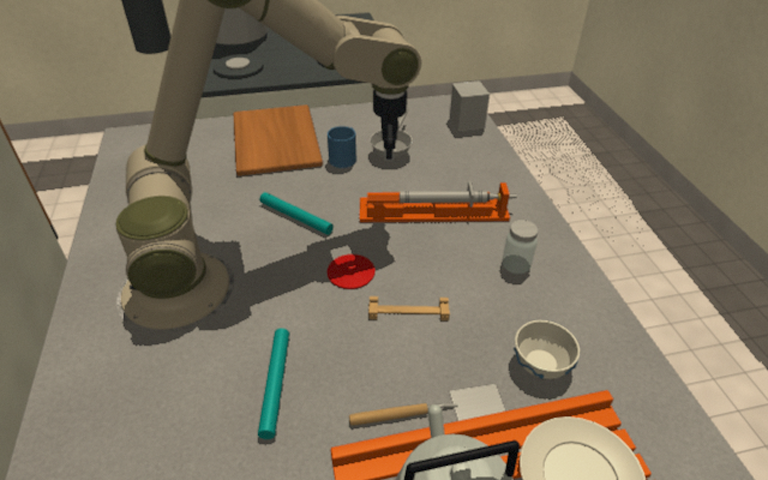

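View pics/m2.png

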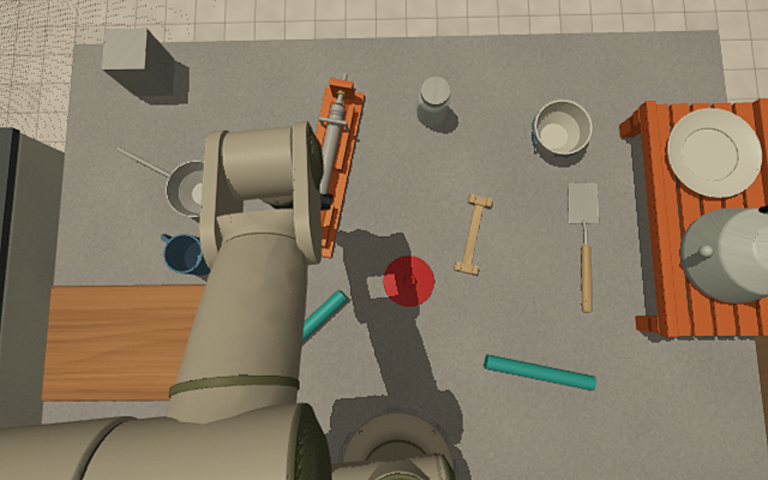

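The pin lies in the groove, under the hoop and against the pad, in both views. The bystanders appear where they were, and the arm is clear. I'll hand the job in.

```bash
python3 -c "
from rig import env
print(env.close_job())"
```

```text
the job is handed in; nothing more can be done
None
```

The steel pin lies in the groove of the orange rack, under the hoop and still against the spring pad. I handed the job in at about 43 s. I laid it short of the hoop, then pushed it along by its rear end with the fingers shut.

**Last checks:**
- **Pad travel:** at the deepest point the three estimates disagreed somewhat. The image gave 3.4 mm, the tool travel 3.9 mm and the force 4.5 mm, so about half of the 8 mm. The push force peaked near 12 N, of which about 5 N was friction, so the spring never went solid.
- **After letting go:** the pin sprang back about 2 mm and still holds the pad in by about 1.4 mm. It didn't move when the arm left.
- **Other things:** the bystanders look unmoved in both pictures, and the arm touches nothing.

**What went wrong:** my first grasp missed. The fingertips stand about 28 mm higher than the reported height implies, so the jaws shut on top of the pin and pressed on it with about 45 N. That was finger contact rather than the gripper's body. It is above the 40 N body limit and below the 120 N wrist limit. The pin didn't move, and I corrected for the offset from then on.

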